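# Weigh the scrap pot on the beam balance

## Task

Weigh the red-lidded scrap pot on the beam balance: carry it upright to the balance, hang it by its wire bail on the balance's hook and let go, then slide the brass poise along the beam until the beam floats level by itself, with its red tip at rest at the middle mark. Leave the green-lidded pot and the other loose things on the bench where they are.

Things in the scene. Friction and masses are not known exactly. Their poses are not given: they have to be found in the camera images.
- balance: Grey bench beam balance, fixed. Origin: bench level under the fulcrum. z up; y runs along the beam to the hook end; x points away from the robot's side. Base plate 105 mm (x) wide, y = -343 to +60 mm, top at z = 23 mm. At y = -322 mm a 16 mm post carries a white index plate (z 193 to 277 mm) with a green band and black middle line. Nothing stands above the beam.
- fulcrum (a point): Pivot of the beam, 235 mm above the bench, between two upright cheeks (outside faces at x = +-23 mm, 34 mm wide in y, tops 4 mm above the pivot). The beam is a bar 5 mm thick, 14 mm high, centred on this height, from y = +115 to -285 mm; a brass tare weight 27 mm across at y = +134 to +146 mm.
- beam (a joint): Tilt of the beam (rad), 0 = level, positive = hook end up, poise and tip end down; stops at +-0.08. Freely pivoted and damped, settles in about 1.5 s. A bob makes it stable: each 1 mm of poise travel changes its rest angle by about 0.012 rad (further out = tip lower), so it lies on a stop if the poise is more than about 7 mm off balance.
- poise (a joint): Travel of the brass poise along the beam (m), 0 = nearest the fulcrum, growing towards the tip, to 0.19. It slides with about 0.3 N friction, stays where left, weighs 140 g. Empty, the beam balances with the poise near 0; with the pot hung, somewhere from 0.085 to 0.185 (pot weight unknown). It starts at 0.01 to 0.065, always short of balance.
- poise_knob (a point): Middle of the upright black knob on the poise, 14 mm across, 30 mm tall (foot 15 mm below, top 15 mm above this point), square to the beam. This point is 29 mm above the beam's middle line and 45 mm plus the poise travel from the fulcrum towards the tip. Below the knob's foot is the brass block, 22 (x) by 26 (y) by 36 mm.
- hook_seat (a point): Where the middle of a bail wire lies when seated in the steel hook: a J of 5 mm bar, open towards the robot (balance -x). Its tip is 15 mm to the robot's side, ending 15 mm above this point; its shank is 12 mm beyond and bends back overhead 33 mm above. A bail enters from the robot's side 17 to 27 mm above this point, then comes down. The hook end sinks up to 16 mm as the pot's weight comes on.
- hook_hinge (a point): Where the hook hangs on the beam, 62 mm above the seat, 100 mm from the fulcrum on the beam's middle line; the hook swings freely along the beam here, not across it.
- beam_tip (a point): Very end of the red pointer at the tip of the beam, 310 mm from the fulcrum.
- middle_mark (a point): Middle mark of the index plate beside the beam's tip: the tip points here when the beam is level. The green band is 20 mm high, 10 mm each side of the mark.
- pot_red: Loose aluminium scrap pot with a red lid, standing on the bench. Origin: centre of its underside. Body 46 mm across and 48 mm high, lid 49 mm across from 48 to 59 mm, and a rigid steel wire bail (wire 4 mm thick, 58 mm wide over all) standing upright in the pot's own y-z plane. Weight unknown, 126 to 252 g.
- pot_red_bail (a point): Middle of the bail wire of the red-lidded pot at the bail's top, 120 mm above the pot's underside, on the pot's axis; the clear space below it down to the lid is 59 mm.
- pot_green: Loose pot of the same make with a green lid, standing beside the red-lidded one (either may be the left one), at least 100 mm from it between centres. Origin: centre of its underside. Leave it.
- bangle: Loose silver bangle lying flat on the bench, 68 mm across, 12 mm high. Origin: centre of its underside. Leave it.
- ring_blank: Loose brass ring, 23 mm across, 8 mm high, lying flat. Origin: centre of its underside. Leave it.
- hammer: Loose hammer lying on the bench, wooden handle 230 mm long along its x, steel head, 33 mm high. Origin: on the bench under the handle's axis, 160 mm from the handle's end. Leave it.
- glass: Loose empty glass standing at the back, beyond the hook end of the balance, 76 mm across, 85 mm high. Origin: centre of its underside. Leave it.
- torch: Loose black hand torch standing at the back, behind the pots, 54 mm across, 206 mm high. Origin: centre of its underside. Leave it.

How it is judged:
On the way:
1. the red-lidded pot hangs free by its bail on the hook, let go (distance between pot_red_bail and hook_seat below 0.012 m and height (world z) of pot_red above 0.03 m and contact force between pot_red and the fingers below 0.05 N), for 0.3 s.
At the end, for the whole second after the job is handed in: The red-lidded pot hangs by its bail on the hook (bail wire within 12 mm of its seat, pot clear of the base, upright within 0.3 rad) and the beam stays level by itself within 0.033 rad (the tip within the green band, 10 mm either side of the middle mark), hardly moving (under 0.05 rad/s) (value of joint beam between -0.033 and 0.033 rad and velocity of joint beam between -0.05 and 0.05 rad/s and distance between pot_red_bail and hook_seat below 0.012 m and height (world z) of pot_red above 0.03 m and angle between pot_red's own z axis and vertical below 0.3 rad); the robot touches nothing.
It fails at once if the red-lidded pot is tipped over (more than 0.7 rad) (angle between pot_red's own z axis and vertical above 0.7 rad).
It fails at once if the green-lidded pot or another loose thing is moved by more than 30 mm (distance of any of pot_green, bangle, ring_blank, hammer, glass, torch from where it was at the start of the episode above 0.03 m).
It also fails if it takes over 72 s, if anything falls off the work surface, if the arm or the gripper's body presses on something with over 40 N, if the wrist force passes 120 N, or if a joint passes its speed limit or range.

## Robot

A 6-joint arm with a two-finger parallel gripper is mounted at the origin on the work surface. World frame = base frame: x ahead of the robot, y to its left, z up, the work surface at z = 0. Lengths are in m, angles in rad, forces in N, time in s.
With the tool pointing down it reaches from about 0.35 to 0.975 m from the base axis. Payload 4.9 kg.
Tool frame: the origin (TCP) lies on the centre line of the jaws, within the pads' length; the fingertips stand 22 mm ahead of it and the grasp point (between the pads) lies 3 mm ahead of it (manip.tcp_to_tips is the distance from the TCP to the fingertips, in m); z points along the fingers, x is the direction in which the jaws open and shut, and the axes are right-handed (so a half turn about z gives the same grasp; the last joint's range is limited). The gripper opens to 85 mm and grips with 20 to 120 N. Pads are 22 mm wide; open, the fingers measure 114 mm over their backs; the gripper's body (76 mm by 85 mm) begins 54 mm behind the grasp point. The pads swing forward as they close: fully open they stand 13 mm farther back than shut.
Start: joints at [1.041, 0.053, 1.613, -0, 1.476, -0.119], TCP at [0.25, 0.573, 0.218] pointing down, gripper open.
Joint ranges: [-3.01, 3.01], [-1.01, 2.22], [0.06, 2.58], [-1.02, 4.17], [0.09, 2.62], [-3.14, 3.14]. Speed limits (rad/s): [2.57, 2.57, 3.14, 3.14, 3.14, 3.14].

## Interface

Orientations are given as a unit quaternion [w, x, y, z].
In Python, from plant import manip gives the robot as it stands.
- The arm moves only by the shell command python3 -m pendant 'ROWS'. ROWS is a JSON object of lists of equal length, an entry for each row: "linear": the shift along the tool's x, y, z in cm, a list of three; "rotation": the turn, a rotation vector about the tool's x, y, z in degrees, a list of three; "grip": the closure, from 0 (fully open) to 1 (shut). A call has exactly 10 rows; each row is the pose to reach, as a shift and turn from the pose commanded when the call began, along the tool's axes at that moment; what a row does not reach only later rows make up. A row lasts 1/12 s, in which the tool goes at most 41.7 mm and 7.16 degrees, less where a joint would pass 70% of its speed; a pose out of reach is approached as far as the arm can. A call with a gripper value outside its range is refused whole. The fingers move at their own pace and stop on an object; the grip force is fixed at half the most. Time passes only in rows, so rows that repeat a pose let the fingers close, or fill a call up. It gives the time, the measured TCP pose, the force and the opening at its end, in the units of the state.
- manip.state(): the state, without advancing time (a new reading comes with each control period).
- manip.grab_frame(name): name is "scene" or "side" or "wrist"; returns the picture (384x512x3 uint8, red, green, blue); there is no depth.
- manip.calibration(name): a dict with "fx", "fy", "cx", "cy" (pixels), "cam_to_world" (4x4, takes a point from camera to world coordinates). Camera axes: x right, y up, looking along -z (the intrinsics and any distortion apply to the point x, -y, -z); pixel columns grow to the right and rows downward; lengths in m; the calibration is good to about 2 mm. A picture is of the moment at which its call begins: read the wrist's pose just before it. calibration takes no time and is no camera call; for the wrist camera it gives the pose at the moment of the call.
- manip.job_done(): hands the job in, once; it reports no verdict.
The state is a dict: "time": time; "joint_pos": joint angles; "joint_vel": joint speeds; "joint_efforts": joint torques, N m; "tool_pos": TCP position; "tool_rot": TCP orientation; "contact_force": force on the tool from outside, world axes, zero at the start; "ft_torque": the same for the moment, N m; "gripper_width": opening from 0.0 (shut) to 1.0 (fully open).
Only numpy, scipy, OpenCV 4.12 (cv2) and the standard library are available. Lean on these libraries where they do the work, as an engineer would, in place of code of your own. Each camera call takes 0.05 s, during which the arm holds its last target. There are 200 camera calls.

## Working session

There is one attempt and no reset: what is moved stays moved. The work goes in short steps, Python scripts to look and compute and a shell command to move; the robot and the scene stay as the last step left them, time stands still between calls to the robot, and variables do not carry over. Pictures are saved under pics/ and viewed, about 8 in all and at most 12, crops included, and the job is handed in when it is done.

```bash
ls; mkdir -p pics
cat > h.py <<'E'
import numpy as np, cv2
from plant import manip
from scipy.spatial.transform import Rotation as R
def grab(n,f=None):
    c=manip.calibration(n); im=manip.grab_frame(n)
    if f: cv2.imwrite('pics/'+f,im[:,:,::-1])
    return im,c
def ray(c,u,v):
    M=np.array(c['cam_to_world']); d=np.array([(u-c['cx'])/c['fx'],-(v-c['cy'])/c['fy'],-1])
    return M[:3,3],M[:3,:3]@d/np.linalg.norm(d)
def onz(c,u,v,z):
    o,d=ray(c,u,v); return o+d*(z-o[2])/d[2]
def tri(c1,p1,c2,p2):
    o,d=ray(c1,*p1); q,e=ray(c2,*p2)
    s=np.linalg.lstsq(np.c_[d,-e],q-o,rcond=None)[0]
    a,b=o+d*s[0],q+e*s[1]; return (a+b)/2,np.linalg.norm(a-b)
def proj(c,p):
    M=np.linalg.inv(np.array(c['cam_to_world'])); x=M[:3,:3]@np.array(p)+M[:3,3]
    return np.array([c['cx']+c['fx']*x[0]/-x[2],c['cy']-c['fy']*x[1]/-x[2]])
def Rt():
    w,x,y,z=manip.state()['tool_rot']; return R.from_quat([x,y,z,w]).as_matrix()
E
python3 - <<'E'
from h import *
a,c=grab('scene','a.png');b,d=grab('side','b.png')
for k in (c,d): print({i:np.round(v,3) if not isinstance(v,str) else v for i,v in k.items()})
s=manip.state();print({k:np.round(v,3) for k,v in s.items()},manip.tcp_to_tips); print(Rt().round(2))
cv2.imwrite('pics/ab.png',np.vstack([a,b])[:,:,::-1])
E
```

```text
pics
{'fx': np.float64(495.688), 'fy': np.float64(495.688), 'cx': np.float64(256.309), 'cy': np.float64(195.079), 'cam_to_world': array([[-0.652, -0.63 ,  0.421,  1.177],
       [ 0.758, -0.546,  0.356,  0.474],
       [ 0.006,  0.552,  0.834,  1.392],
       [ 0.   ,  0.   ,  0.   ,  1.   ]])}
{'fx': np.float64(499.316), 'fy': np.float64(499.316), 'cx': np.float64(250.902), 'cy': np.float64(185.143), 'cam_to_world': array([[ 0.968,  0.143, -0.205,  0.244],
       [-0.249,  0.603, -0.758, -1.232],
       [ 0.015,  0.785,  0.62 ,  1.149],
       [ 0.   ,  0.   ,  0.   ,  1.   ]])}
{'time': np.float64(0.1), 'joint_pos': array([ 1.041,  0.053,  1.614,  0.   ,  1.476, -0.119]), 'joint_vel': array([-0.002, -0.002, -0.002, -0.   ,  0.002, -0.   ]), 'joint_efforts': array([ 1.0000e-03, -3.9490e+01, -3.7136e+01, -0.0000e+00,  4.0000e-03,
        0.0000e+00]), 'tool_pos': array([0.249, 0.572, 0.217]), 'tool_rot': array([ 0.   ,  0.836,  0.548, -0.001]), 'contact_force': array([0.177, 0.304, 0.069]), 'ft_torque': array([-0.005, -0.   ,  0.059]), 'gripper_width': np.float64(1.006)} 0.022
[[ 0.4   0.92 -0.  ]
 [ 0.92 -0.4  -0.  ]
 [-0.   -0.   -1.  ]]
```

View pics/a.png

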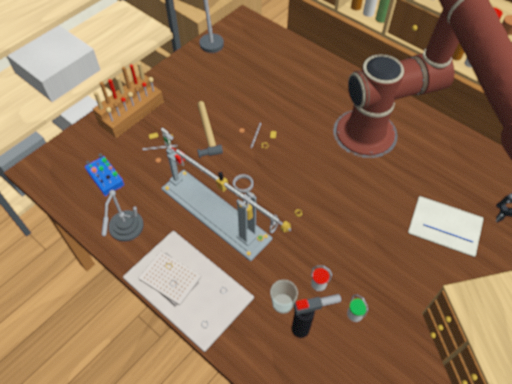

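View pics/b.png

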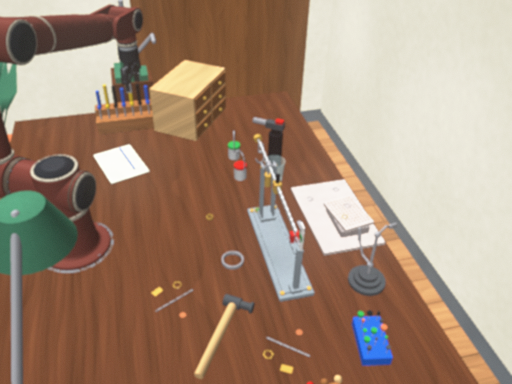

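The scene view shows the red lid at about (320,277), the green lid at (357,308), and the balance running from (170,150) to (286,227). In the side view the red lid is at (240,163), the green at (234,146), and the balance runs from (258,137) to (297,240). I'll enlarge both.

Run:
```python
from h import *
a=cv2.imread('pics/a.png');b=cv2.imread('pics/b.png')
A=cv2.resize(a[120:330,140:380],None,fx=2.5,fy=2.5,interpolation=cv2.INTER_CUBIC)
B=cv2.resize(b[110:310,220:330],None,fx=3,fy=3,interpolation=cv2.INTER_CUBIC)
cv2.imwrite('pics/A2.png',A);cv2.imwrite('pics/B2.png',B)
def cen(im,col,box):
    x0,y0,x1,y1=box;h=cv2.cvtColor(im,cv2.COLOR_BGR2HSV)[y0:y1,x0:x1]
    m=(h[...,1]>150)&(h[...,2]>90)&((h[...,0]<6)|(h[...,0]>174) if col=='r' else (abs(h[...,0].astype(int)-60)<20))
    v,u=np.nonzero(m);return u.mean()+x0,v.mean()+y0,m.sum()
c,d=manip.calibration('scene'),manip.calibration('side')
for n,s,t in (('r',(305,262,340,290),(228,155,252,170)),('g',(340,290,375,320),(222,138,245,152))):
    p=cen(a,n,s);q=cen(b,n,t);print(n,p,q,onz(c,*p[:2],.058).round(4),onz(d,*q[:2],.057).round(4))
```

```text
r (np.float64(320.27830188679246), np.float64(275.47169811320754), np.int64(212)) (np.float64(239.27472527472528), np.float64(164.41758241758242), np.int64(91)) [0.5943 0.2283 0.058 ] [0.5932 0.2332 0.057 ]
g (np.float64(357.3814432989691), np.float64(307.07216494845363), np.int64(194)) (np.float64(233.69230769230768), np.float64(144.80769230769232), np.int64(26)) [0.6034 0.3648 0.058 ] [0.6022 0.3657 0.057 ]
```

View pics/A2.png

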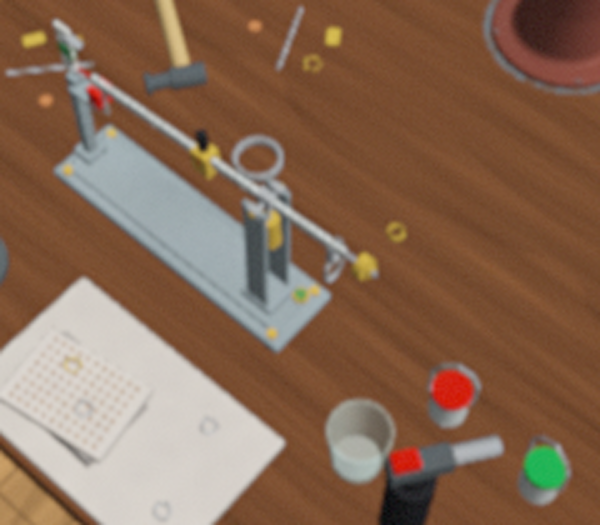

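View pics/B2.png

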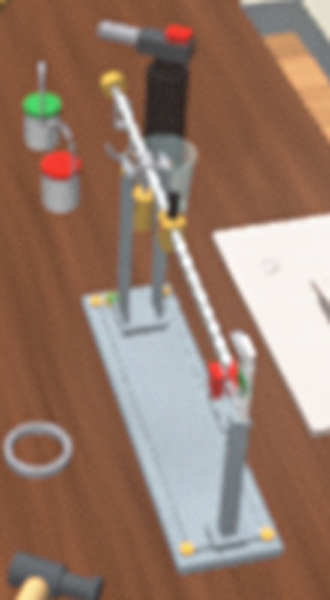

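The crops show the base-plate corners, the tare weight at A2(366,266)/B2(112,82), the knob at A2(202,140)/B2(174,205), the cheek tops near A2(269,195), and the red bails on the pots.

Run:
```python
from h import *
c,d=manip.calibration('scene'),manip.calibration('side')
sa=lambda u,v:(140+(u+.5)/2.5-.5,120+(v+.5)/2.5-.5); sb=lambda u,v:(220+(u+.5)/3-.5,110+(v+.5)/3-.5)
print('base scene');
for p in ((57,170),(112,127),(330,293),(278,347)): print(onz(c,*sa(*p),.023).round(4))
print('base side')
for p in ((180,568),(280,546),(165,288),(85,298)): print(onz(d,*sb(*p),.023).round(4))
for n,p,q in (('tare',(366,266),(112,82)),('knob',(202,140),(174,205)),('tip',(82,75),(230,368)),('hook',(334,260),(118,122))):
    print(n,tri(c,sa(*p),d,sb(*q)))
print('cheek',onz(c,*sa(269,196),.239))
# bail tops
print('bail r',tri(c,sa(475,375),d,sb(66,122)),'lidpos scene', sa(452,389))
print(np.array(c['cam_to_world'])[:2,3])
```

```text
base scene
[ 0.6685 -0.367   0.023 ]
[ 0.5702 -0.3623  0.023 ]
[0.5733 0.0281 0.023 ]
[0.6725 0.0279 0.023 ]
base side
[ 0.5655 -0.3773  0.023 ]
[ 0.6663 -0.3748  0.023 ]
[0.6671 0.0143 0.023 ]
[0.573  0.0187 0.023 ]
tare (array([0.62392389, 0.11022014, 0.25068315]), np.float64(0.00032911796498537603))
knob (array([ 0.62200493, -0.12913758,  0.25902223]), np.float64(0.001334474121525319))
tip (array([ 0.62221197, -0.32387945,  0.21892422]), np.float64(0.007851101522170228))
hook (array([0.62397808, 0.07108847, 0.22213642]), np.float64(0.005920126790755442))
cheek [ 0.61884259 -0.03109822  0.239     ]
bail r (array([0.59678532, 0.24521635, 0.11585644]), np.float64(0.017435387924978098)) lidpos scene (320.5, 275.3)
[1.1773896 0.4736413]
```

```bash
cat >> h.py <<'E'
def Rg(yaw,pitch,roll=0):  # heading yaw deg, pitch below horizontal deg; jaws horizontal (+roll about tool z)
    y,p=np.radians([yaw,pitch]); z=np.array([np.cos(p)*np.cos(y),np.cos(p)*np.sin(y),-np.sin(p)])
    x=np.array([-np.sin(y),np.cos(y),0]); return np.c_[x,np.cross(z,x),z]@R.from_euler('z',roll,degrees=True).as_matrix()
def go(pos,Rw):
    s=manip.state(); A=Rt(); print('t',round(float(s['time']),2),'F',np.round(s['contact_force'],1),'w',round(float(s['gripper_width']),3),'at',np.round(s['tool_pos'],4))
    print('linear cm',(A.T@(np.array(pos)-s['tool_pos'])*100).round(2),'rot deg',R.from_matrix(A.T@Rw).as_rotvec(degrees=True).round(1))
E
python3 -c "
from h import *
go((.43,.231,.17),Rg(0,35))"
```

```text
t 0.1 F [0.2 0.3 0.1] w 1.006 at [0.2493 0.5725 0.2171]
linear cm [-24.08  30.21   4.75] rot deg [-54.2  11.4 -21.6]
```

```bash
python3 -m pendant '{"linear":[[-24,30,4.7],[-24,30,4.7],[-24,30,4.7],[-24,30,4.7],[-24,30,4.7],[-24,30,4.7],[-24,30,4.7],[-24,30,4.7],[-24,30,4.7],[-24,30,4.7]],"rotation":[[-54,11.4,-21.6],[-54,11.4,-21.6],[-54,11.4,-21.6],[-54,11.4,-21.6],[-54,11.4,-21.6],[-54,11.4,-21.6],[-54,11.4,-21.6],[-54,11.4,-21.6],[-54,11.4,-21.6],[-54,11.4,-21.6]],"grip":[0,0,0,0,0,0,0,0,0,0]}'
python3 - <<'E'
from h import *
go((.43,.231,.17),Rg(0,35))
grab('wrist','w1.png'); print(manip.state()['joint_pos'].round(2)); print(np.array(manip.calibration('wrist')['cam_to_world']).round(3))
E
```

```text
time: 0.93
tool_pos: [0.427, 0.2276, 0.1645]
tool_rot: [0.326, 0.63, 0.627, 0.323]
contact_force: [-0.5, 0.5, -0.2]
gripper_width: 1.004
t 0.93 F [-0.5  0.5 -0.2] w 1.004 at [0.427  0.2276 0.1645]
linear cm [ 0.34  0.62 -0.07] rot deg [-0.4  0.3 -0. ]
[ 0.63 -0.75  2.52 -0.83  0.71 -0.47]
[[ 0.007 -0.281 -0.96   0.252]
 [ 1.     0.002  0.007  0.228]
 [-0.    -0.96   0.281  0.188]
 [ 0.     0.     0.     1.   ]]
```

View pics/w1.png

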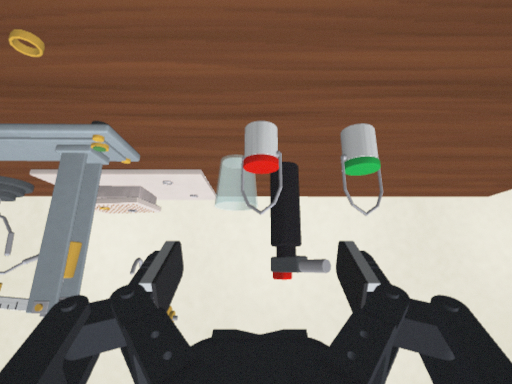

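The wrist view is inverted: red pot lid at (262,163), bail legs at u≈244 and 282, apex at (261,213); the green pot is clear at (362,165). I'll enlarge the bail to get its yaw.

Run:
```python
from h import *
w=cv2.imread('pics/w1.png');cv2.imwrite('pics/w1z.png',cv2.resize(w[110:225,225:300],None,fx=5,fy=5,interpolation=cv2.INTER_CUBIC))
c=manip.calibration('wrist');print(c['fx'],onz(c,262,163,.055)); P=(.594,.231)
for f in (0,10,20,30,40):
  a=np.radians(f);print(f,[(proj(c,(P[0]-s*np.sin(a)*.027,P[1]+s*np.cos(a)*.027,z))).round(1) for s in(-1,1) for z in (.05,.09)],proj(c,(*P,.12)).round(1))
```

```text
271.36085896688286 [0.59228397 0.22963614 0.055     ]
0 [array([243. , 160.1]), array([242.5, 188.5]), array([283., 160.]), array([283.7, 188.4])] [263.2 211. ]
10 [array([243.6, 161.3]), array([243.1, 189.4]), array([282.9, 158.6]), array([283.7, 187.4])] [263.2 211. ]
20 [array([244.6, 162.6]), array([244.2, 190.4]), array([282.3, 157.3]), array([283. , 186.4])] [263.2 211. ]
30 [array([246.2, 163.7]), array([245.8, 191.2]), array([281. , 156.1]), array([281.7, 185.5])] [263.2 211. ]
40 [array([248.3, 164.7]), array([248., 192.]), array([279.1, 154.9]), array([279.8, 184.6])] [263.2 211. ]
```

View pics/w1z.png

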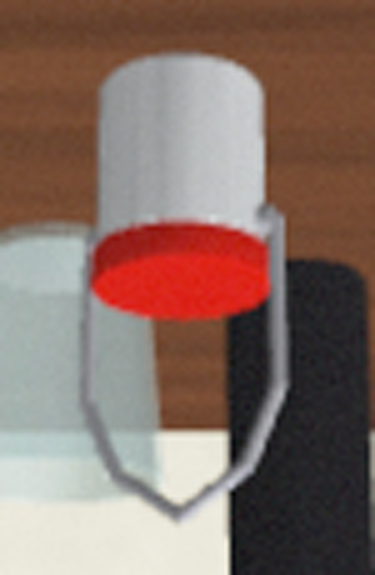

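Leg bends differ by 3.4 rows, so the bail yaw is about +17° and the pot sits at about (0.593, 0.229). I'll grip the bail legs just above the lid, heading 17° and pitched 25° down.

```bash
python3 -c "
from h import *
Rw=Rg(17,25);h=np.array([np.cos(np.radians(17)),np.sin(np.radians(17)),0]);T=np.array([.593,.229,.063])-.003*Rw[:,2]
go(T-.1*h,Rw); print(Rw.T@h)"
```

```text
t 0.98 F [ 0.2  0.6 -0.2] w 1.0 at [0.4281 0.2279 0.1667]
linear cm [-2.84 -4.49 11.38] rot deg [-10.3  15.1  -8.7]
[-1.12834434e-17  4.22618262e-01  9.06307787e-01]
```

```bash
python3 -m pendant '{"linear":[[-0.7,-1,3],[-1.4,-2.2,6],[-2.1,-3.4,9],[-2.8,-4.5,11.4],[-2.8,-4.5,11.4],[-2.8,-4.5,11.4],[-2.8,-4.5,11.4],[-2.8,-4.5,11.4],[-2.8,-4.5,11.4],[-2.8,-4.5,11.4]],"rotation":[[-3,4,-2],[-6,8,-4.5],[-8,12,-7],[-10.3,15.1,-8.7],[-10.3,15.1,-8.7],[-10.3,15.1,-8.7],[-10.3,15.1,-8.7],[-10.3,15.1,-8.7],[-10.3,15.1,-8.7],[-10.3,15.1,-8.7]],"grip":[0,0,0,0,0,0,0,0,0,0]}'
python3 - <<'E'
from h import *
Rw=Rg(17,25);h=np.array([np.cos(np.radians(17)),np.sin(np.radians(17)),0]);T=np.array([.593,.229,.063])-.003*Rw[:,2]
go(T-.1*h,Rw); go(T,Rw); w,c=grab('wrist','w2.png')
cv2.imwrite('pics/w2z.png',cv2.resize(w[:,120:400,::-1],None,fx=1.5,fy=1.5))
for s in (-1,1): print(proj(c,T+s*.027*Rw[:,0]).round(1))
E
```

```text
time: 1.82
tool_pos: [0.4876, 0.2346, 0.1158]
tool_rot: [0.317, 0.514, 0.683, 0.409]
contact_force: [0.1, 0.1, 0.4]
gripper_width: 1.0
t 1.82 F [0.1 0.1 0.4] w 1.0 at [0.4876 0.2346 0.1158]
linear cm [-3.56 -4.73  2.17] rot deg [-2.6  1.6  0. ]
t 1.82 F [0.1 0.1 0.4] w 1.0 at [0.4876 0.2346 0.1158]
linear cm [-3.32 -0.09 11.03] rot deg [-2.6  1.6  0. ]
[201.6 179.1]
[253.9 179.5]
```

View pics/w2z.png

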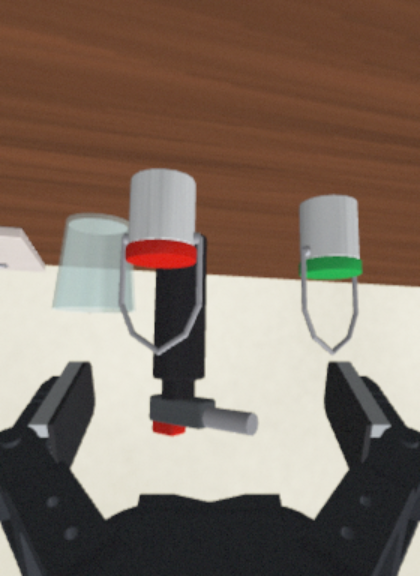

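The view shows the red bail's legs level, with bends at row 303 in the crop. So the bail is square to the tool at its current yaw of about 15°. The pose wasn't reached, so I'll check the joints.

```bash
python3 -c "
from h import *
s=manip.state();print(s['joint_pos'].round(3),s['tool_pos'].round(4),s['time']);A=Rt();print(A.round(3))
print([m for m in dir(manip) if m[0]!='_'])"
```

```text
[ 0.352 -0.575  2.583 -1.024  0.09  -0.523] [0.4876 0.2344 0.1155] 1.8667
[[-0.269  0.443  0.855]
 [ 0.963  0.136  0.233]
 [-0.013  0.886 -0.464]]
['IKError', 'calibration', 'grab_frame', 'job_done', 'state', 'tcp_to_tips']
```

```bash
cat > kin.py <<'E'
import numpy as np
from scipy.optimize import least_squares
from scipy.spatial.transform import Rotation as R
LIM=np.array([[-3.01,3.01],[-1.01,2.22],[.06,2.58],[-1.02,4.17],[.09,2.62],[-3.14,3.14]])
def fk(q,P):
    L1,L2,L3,h,d,e=P; r=lambda a,t:R.from_euler(a,t).as_matrix()
    A=r('z',q[0]);p=A@[0,d,h];A=A@r('y',q[1]);p=p+A@[0,0,L1];A=A@r('y',q[2]);p=p+A@[e,0,L2];A=A@r('z',q[3])@r('y',q[4]);p=p+A@[0,0,L3]
    return p,A@r('z',q[5]+np.pi)
E
python3 - <<'E'
from h import *; from kin import *
D=[([1.041,.053,1.614,0,1.476,-.119],[.2493,.5725,.2171]),([.63,-.75,2.52,-.83,.71,-.47],[.4281,.2279,.1667])]
s=manip.state();D.append((s['joint_pos'],s['tool_pos']))
for e0 in (0,1):
  f=lambda P:np.r_[np.concatenate([(fk(q,np.r_[P[:5],P[5]*e0])[0]-p) for q,p in D]),.001*(P-[.45,.6,.25,.12,.07,0])]
  r=least_squares(f,[.45,.6,.25,.1,.07,0]);print(r.x.round(4),f(r.x)[:9].round(4))
print((Rt().T@fk(s['joint_pos'],r.x)[1]).round(3))
E
```

```text
[0.4342 0.5953 0.2807 0.1281 0.0715 0.    ] [-0.0001 -0.0055  0.0068 -0.0095 -0.0013 -0.0018  0.0123  0.0026 -0.0049]
[0.4277 0.61   0.2945 0.2406 0.074  0.0979] [ 0.0001 -0.0001  0.0001 -0.0002  0.0004 -0.001   0.0002 -0.0003  0.0008]
[[ 1.  0. -0.]
 [-0.  1.  0.]
 [ 0.  0.  1.]]
```

```bash
cat >> kin.py <<'E'
P0=np.array([.4277,.61,.2945,.2406,.074,.0979])
def ik(p,Rw,q0=None,n=12):
    best=None;rng=np.random.default_rng(0)
    def f(q):
        a,A=fk(q,P0);return np.r_[(a-p)*3,R.from_matrix(A.T@Rw).as_rotvec()]
    for k in range(n):
        s=np.clip(q0,LIM[:,0]+1e-3,LIM[:,1]-1e-3) if q0 is not None else np.array([.2,0,2,rng.choice([0,1.5,3]),.5,rng.uniform(-2,2)])
        r=least_squares(f,s,bounds=(LIM[:,0],LIM[:,1]))
        if best is None or r.cost<best.cost-1e-9: best=r
        if q0 is not None or best.cost<1e-8: break
    return best.x,best.cost
E
python3 - <<'E'
from h import *; from kin import *
for pitch in (20,25,30,35,40,45,50):
  for nm,yaw,G in (('pick',16,(.593,.229,.06)),('pre',16,(.507,.205,.06)),('lift',16,(.593,.229,.14)),('hook',0,(.622,.07,.14)),('hookpre',0,(.572,.07,.14))):
    for roll in (0,180):
      Rw=Rg(yaw,pitch,roll);q,c=ik(np.array(G)-.003*Rw[:,2],Rw);print(pitch,nm,roll,'%.1e'%c,q.round(2) if c<1e-6 else '')
E
```

```text
20 pick 0 3.8e-31 [ 0.23 -0.01  2.38  3.04  0.45  1.65]
20 pick 180 5.3e-30 [ 0.23 -0.01  2.38  3.04  0.45 -1.49]
20 pre 0 2.7e-04 
20 pre 180 2.7e-04 
20 lift 0 2.1e-19 [ 0.23 -0.26  2.4   2.93  0.23  1.76]
20 lift 180 1.2e-26 [ 0.23 -0.26  2.4   2.93  0.23 -1.39]
20 hook 0 1.7e-30 [-0.01 -0.29  2.42  3.09  0.22  1.62]
20 hook 180 1.7e-21 [-0.01 -0.29  2.42  3.09  0.22 -1.52]
20 hookpre 0 4.9e-30 [-0.01 -0.48  2.55  3.06  0.15  1.65]
20 hookpre 180 1.3e-18 [-0.01 -0.48  2.55  3.06  0.15 -1.49]
25 pick 0 2.5e-26 [ 0.23 -0.06  2.37  3.    0.3   1.69]
25 pick 180 7.3e-30 [ 0.23 -0.06  2.37  3.    0.3  -1.45]
25 pre 0 6.9e-05 
25 pre 180 6.9e-05 
25 lift 0 1.1e-06 
25 lift 180 1.1e-06 
25 hook 0 6.0e-05 
25 hook 180 6.0e-05 
25 hookpre 0 6.6e-04 
25 hookpre 180 6.6e-04 
30 pick 0 1.3e-25 [ 0.23 -0.1   2.35  2.88  0.16  1.81]
30 pick 180 1.7e-19 [ 0.23 -0.1   2.35  2.88  0.16 -1.34]
30 pre 0 4.2e-20 [ 0.22 -0.39  2.57  2.57  0.09  2.11]
30 pre 180 7.2e-21 [ 0.22 -0.39  2.57  2.57  0.09 -1.03]
30 lift 0 3.7e-05 
30 lift 180 3.7e-05 
30 hook 0 5.8e-05 
30 hook 180 5.8e-05 
30 hookpre 0 1.4
[... 1551 characters left out ...]
 1.55]
45 hookpre 0 4.9e-24 [-0.01 -0.47  2.34  0.02  0.49 -1.59]
45 hookpre 180 4.7e-20 [-0.01 -0.47  2.34  0.02  0.49  1.55]
50 pick 0 5.8e-27 [ 0.24 -0.12  2.19  0.07  0.38 -1.67]
50 pick 180 3.6e-22 [ 0.24 -0.12  2.19  0.07  0.38  1.48]
50 pre 0 2.5e-21 [ 0.23 -0.38  2.4   0.07  0.43 -1.67]
50 pre 180 2.8e-20 [ 0.23 -0.38  2.4   0.07  0.43  1.47]
50 lift 0 6.2e-29 [ 0.24 -0.26  2.15  0.05  0.55 -1.64]
50 lift 180 3.6e-24 [ 0.24 -0.26  2.15  0.05  0.55  1.5 ]
50 hook 0 9.9e-27 [-0.01 -0.28  2.17  0.01  0.55 -1.59]
50 hook 180 1.2e-19 [-0.01 -0.28  2.17  0.01  0.55  1.55]
50 hookpre 0 6.9e-26 [-0.01 -0.43  2.28  0.01  0.6  -1.59]
50 hookpre 180 1.0e-23 [-0.01 -0.43  2.28  0.01  0.6   1.55]
```

```bash
cat >> kin.py <<'E'
def plan(q1,n,seed=None):
    from h import manip,Rt
    s=manip.state();q=s['joint_pos'];A=Rt();p=s['tool_pos']
    for k in range(1,n+1):
        a,B=fk(q+(q1-q)*k/n,P0)
        if k%5==0 or n<=10: print(k,(A.T@(a-p)*100).round(1).tolist(),R.from_matrix(A.T@B).as_rotvec(degrees=True).round(0).tolist(),'z',a.round(3))
E
python3 - <<'E'
from h import *; from kin import *
q=manip.state()['joint_pos']
Rw=Rg(16,18,180);G=np.array([.593,.229,.175]);qt,c=ik(G,Rw,np.array([.23,-.3,2.4,2.93,.2,-1.39]));print(qt.round(3),c)
qa=q+(qt-q)*.1; qa=np.array([.3,-.6,2.45,-.6,.2,-.85]);
for w in (qa,): plan(w,10)
E
```

```text
[ 0.23  -0.328  2.401  2.896  0.194 -1.344] 1.4725633838851538e-26
1 [-0.5, 1.2, 0.1] [-0.0, -1.0, 1.0] z [0.495 0.231 0.126]
2 [-0.9, 2.2, 0.1] [-1.0, -1.0, 2.0] z [0.501 0.229 0.135]
3 [-1.4, 3.3, 0.2] [-1.0, -2.0, 2.0] z [0.507 0.226 0.144]
4 [-1.8, 4.3, 0.2] [-1.0, -2.0, 3.0] z [0.513 0.224 0.153]
5 [-2.2, 5.3, 0.3] [-2.0, -3.0, 4.0] z [0.519 0.221 0.162]
6 [-2.6, 6.3, 0.3] [-2.0, -3.0, 5.0] z [0.525 0.219 0.17 ]
7 [-2.9, 7.3, 0.2] [-2.0, -4.0, 5.0] z [0.53  0.217 0.179]
8 [-3.3, 8.2, 0.2] [-2.0, -4.0, 6.0] z [0.535 0.215 0.188]
9 [-3.6, 9.2, 0.2] [-2.0, -4.0, 7.0] z [0.539 0.213 0.197]
10 [-3.9, 10.1, 0.1] [-2.0, -5.0, 8.0] z [0.544 0.211 0.205]
```

```bash
python3 -m pendant '{"linear":[[-0.9,2.2,0.1],[-1.4,3.3,0.2],[-2.2,5.3,0.3],[-2.9,7.3,0.2],[-3.9,10.1,0.1],[-3.9,10.1,0.1],[-3.9,10.1,0.1],[-3.9,10.1,0.1],[-3.9,10.1,0.1],[-3.9,10.1,0.1]],"rotation":[[-1,-1,2],[-1,-2,2],[-2,-3,4],[-2,-4,5],[-2,-5,8],[-2,-5,8],[-2,-5,8],[-2,-5,8],[-2,-5,8],[-2,-5,8]],"grip":[0,0,0,0,0,0,0,0,0,0]}'
python3 - <<'E'
from h import *; from kin import *
print(manip.state()['joint_pos'].round(3))
plan(np.array([.23,-.45,2.4,1,.2,-1.07]),10)
E
```

```text
time: 2.7
tool_pos: [0.5429, 0.2098, 0.202]
tool_rot: [0.326, 0.574, 0.625, 0.418]
contact_force: [0.1, 0.1, 0.1]
gripper_width: 0.998
[ 0.303 -0.596  2.447 -0.615  0.216 -0.826]
1 [0.4, -0.8, 0.4] [2.0, 1.0, 8.0] z [0.542 0.214 0.193]
2 [0.8, -1.5, 0.7] [3.0, 2.0, 16.0] z [0.542 0.219 0.186]
3 [1.4, -2.1, 1.1] [5.0, 3.0, 23.0] z [0.541 0.225 0.179]
4 [1.9, -2.6, 1.4] [6.0, 4.0, 31.0] z [0.541 0.231 0.175]
5 [2.5, -2.8, 1.7] [8.0, 5.0, 39.0] z [0.542 0.237 0.171]
6 [3.0, -2.9, 1.9] [9.0, 6.0, 47.0] z [0.543 0.242 0.169]
7 [3.5, -2.9, 2.2] [10.0, 6.0, 55.0] z [0.545 0.247 0.169]
8 [3.8, -2.7, 2.6] [10.0, 7.0, 63.0] z [0.548 0.252 0.169]
9 [4.1, -2.4, 2.9] [11.0, 8.0, 71.0] z [0.552 0.255 0.171]
10 [4.3, -2.0, 3.2] [12.0, 8.0, 79.0] z [0.557 0.257 0.173]
```

Run:
```python
from h import *; from kin import *
plan(np.array([.2,-.66,2.35,.9,.22,-.97]),10)
```

```text
1 [0.3, 0.8, -0.0] [0.0, 1.0, 8.0] z [0.546 0.212 0.21 ]
2 [0.7, 1.6, -0.1] [1.0, 2.0, 16.0] z [0.548 0.216 0.218]
3 [1.1, 2.6, -0.3] [1.0, 4.0, 24.0] z [0.551 0.22  0.227]
4 [1.6, 3.7, -0.4] [1.0, 5.0, 32.0] z [0.554 0.225 0.238]
5 [2.1, 5.0, -0.6] [1.0, 7.0, 40.0] z [0.557 0.229 0.251]
6 [2.5, 6.4, -0.9] [1.0, 9.0, 48.0] z [0.56  0.233 0.265]
7 [3.0, 7.9, -1.2] [1.0, 11.0, 55.0] z [0.564 0.237 0.28 ]
8 [3.4, 9.6, -1.5] [1.0, 13.0, 63.0] z [0.568 0.24  0.297]
9 [3.7, 11.4, -2.0] [0.0, 15.0, 71.0] z [0.572 0.242 0.316]
10 [3.9, 13.3, -2.4] [0.0, 18.0, 79.0] z [0.575 0.244 0.335]
```

```bash
python3 -m pendant '{"linear":[[0.3,0.8,0],[0.7,1.6,-0.1],[1.1,2.6,-0.3],[1.5,3.4,-0.4],[1.9,4.5,-0.5],[2.3,5.7,-0.7],[2.6,6.8,-1],[3,7.9,-1.2],[3.2,8.8,-1.4],[3.4,9.6,-1.5]],"rotation":[[0,1,7],[1,2,14],[1,3,21],[1,4,28],[1,6,35],[1,8,42],[1,9,48],[1,11,55],[1,12,59],[1,13,63]],"grip":[0,0,0,0,0,0,0,0,0,0]}'
python3 - <<'E'
from h import *; from kin import *
print(manip.state()['joint_pos'].round(3))
plan(np.array([.2,-.6,2.4,2,.22,-1.2]),10)
E
```

```text
time: 3.53
tool_pos: [0.5684, 0.2404, 0.2985]
tool_rot: [-0.015, 0.769, 0.267, 0.581]
contact_force: [-0.2, 0.4, -0.1]
gripper_width: 1.0
[ 0.214 -0.645  2.365  0.645  0.23  -0.988]
1 [0.3, -0.5, 0.2] [1.0, 1.0, 6.0] z [0.568 0.246 0.3  ]
2 [0.6, -0.9, 0.2] [2.0, 2.0, 13.0] z [0.568 0.251 0.301]
3 [0.9, -1.2, 0.3] [3.0, 3.0, 19.0] z [0.568 0.255 0.302]
4 [1.3, -1.4, 0.4] [3.0, 4.0, 26.0] z [0.568 0.258 0.305]
5 [1.6, -1.4, 0.4] [4.0, 5.0, 32.0] z [0.569 0.26  0.307]
6 [1.9, -1.3, 0.5] [4.0, 6.0, 39.0] z [0.57  0.261 0.31 ]
7 [2.2, -1.2, 0.5] [5.0, 8.0, 45.0] z [0.572 0.26  0.313]
8 [2.4, -0.9, 0.5] [5.0, 9.0, 52.0] z [0.573 0.259 0.316]
9 [2.5, -0.5, 0.5] [5.0, 10.0, 58.0] z [0.575 0.256 0.318]
10 [2.6, 0.0, 0.5] [6.0, 11.0, 65.0] z [0.578 0.252 0.32 ]
```

```bash
python3 -m pendant '{"linear":[[0.3,-0.5,0.2],[0.6,-0.9,0.2],[0.9,-1.2,0.3],[1.3,-1.4,0.4],[1.6,-1.4,0.4],[1.9,-1.3,0.5],[2.2,-1.2,0.5],[2.4,-0.9,0.5],[2.5,-0.5,0.5],[2.6,0,0.5]],"rotation":[[1,1,6],[2,2,13],[3,3,19],[3,4,26],[4,5,32],[4,6,39],[5,8,45],[5,9,52],[5,10,58],[6,11,65]],"grip":[0,0,0,0,0,0,0,0,0,0]}'
python3 - <<'E'
from h import *; from kin import *
print(manip.state()['joint_pos'].round(3))
Rw=Rg(16,15,180);qt,c=ik(np.array([.588,.2275,.22]),Rw,np.array([.23,-.3,2.4,2.93,.2,-1.39]));print(qt.round(3),c)
plan(qt,10)
E
```

```text
time: 4.37
tool_pos: [0.5772, 0.2526, 0.3191]
tool_rot: [-0.384, 0.735, -0.159, 0.535]
contact_force: [0.4, -0.3, 0.3]
gripper_width: 0.999
[ 0.196 -0.598  2.4    1.993  0.232 -1.196]
[ 0.228 -0.437  2.416  2.816  0.154 -1.262] 1.3571446912431555e-20
1 [-0.2, 0.6, 0.3] [-1.0, 0.0, 4.0] z [0.58  0.251 0.313]
2 [-0.5, 1.4, 0.5] [-1.0, 1.0, 9.0] z [0.582 0.249 0.305]
3 [-0.9, 2.3, 0.7] [-2.0, 1.0, 13.0] z [0.584 0.246 0.296]
4 [-1.3, 3.1, 0.8] [-3.0, 1.0, 18.0] z [0.586 0.244 0.286]
5 [-1.7, 4.1, 1.0] [-4.0, 2.0, 22.0] z [0.587 0.241 0.277]
6 [-2.2, 5.0, 1.1] [-5.0, 2.0, 26.0] z [0.588 0.238 0.266]
7 [-2.7, 6.0, 1.2] [-6.0, 3.0, 31.0] z [0.588 0.235 0.255]
8 [-3.3, 7.0, 1.3] [-7.0, 3.0, 35.0] z [0.589 0.233 0.244]
9 [-3.9, 8.1, 1.3] [-9.0, 4.0, 39.0] z [0.589 0.23  0.232]
10 [-4.6, 9.1, 1.3] [-10.0, 4.0, 43.0] z [0.588 0.228 0.22 ]
```

```bash
python3 -m pendant '{"linear":[[-0.5,1.4,0.5],[-0.9,2.3,0.7],[-1.3,3.1,0.8],[-1.7,4.1,1],[-2.2,5,1.1],[-2.7,6,1.2],[-3.3,7,1.3],[-4.3,9,1.3],[-4.6,9.1,1.3],[-4.6,9.1,1.3]],"rotation":[[-1,1,7],[-2,1,13],[-3,1,18],[-4,2,22],[-5,2,26],[-6,3,31],[-7,3,35],[-9,4,40],[-10,4,43],[-10,4,43]],"grip":[0,0,0,0,0,0,0,0,0,0]}'
python3 - <<'E'
from h import *; from kin import *
print(manip.state()['joint_pos'].round(3))
w,c=grab('wrist','w3.png')
Rw=Rg(16,18,180);go(np.array([.593,.229,.058])-.006*Rw[:,2],Rw)
for z in (.055,.12): print(proj(c,(.593,.229,z)).round(1))
E
```

```text
time: 5.2
tool_pos: [0.5877, 0.2273, 0.2187]
tool_rot: [-0.482, 0.639, -0.474, 0.367]
contact_force: [0.4, -0.2, 0.2]
gripper_width: 0.998
[ 0.227 -0.439  2.413  2.772  0.144 -1.232]
t 5.25 F [0.3 0.2 0.6] w 0.996 at [0.5882 0.2274 0.2204]
linear cm [-0.25 15.51  4.16] rot deg [-2.8  0.1  0.9]
[256.4 347. ]
[256.9 310. ]
```

View pics/w3.png

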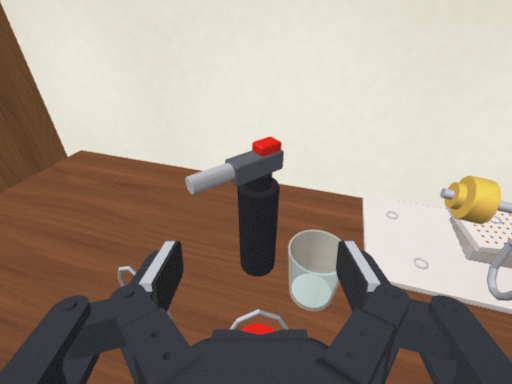

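The bail apex is at (259,311), against a predicted (257,310), so the pot position is confirmed. I'll descend and grip.

```bash
python3 -m pendant '{"linear":[[0,2,0.5],[-0.1,4,1.1],[-0.1,6,1.6],[-0.2,8,2.1],[-0.2,10,2.7],[-0.2,12,3.2],[-0.2,14,3.8],[-0.2,15.5,4.2],[-0.2,15.5,4.2],[-0.2,15.5,4.2]],"rotation":[[-1,0,0],[-2,0,0],[-2.8,0,0.9],[-2.8,0,0.9],[-2.8,0,0.9],[-2.8,0,0.9],[-2.8,0,0.9],[-2.8,0,0.9],[-2.8,0,0.9],[-2.8,0,0.9]],"grip":[0,0,0,0,0,0,0,0,0,0]}'
python3 - <<'E'
from h import *; from kin import *
print(manip.state()['joint_pos'].round(3))
Rw=Rg(16,18,180);go(np.array([.593,.229,.058])-.006*Rw[:,2],Rw)
E
```

```text
time: 6.08
tool_pos: [0.5887, 0.2272, 0.0605]
tool_rot: [-0.47, 0.646, -0.487, 0.353]
contact_force: [-1.0, 0.2, 0.3]
gripper_width: 1.001
[ 0.227  0.009  2.388  3.038  0.514 -1.496]
t 6.08 F [-1.   0.2  0.3] w 1.001 at [0.5887 0.2272 0.0605]
linear cm [-0.06  0.1  -0.08] rot deg [ 0.   0.1 -0. ]
```

```bash
python3 -m pendant '{"linear":[[0,0,0],[0,0,0],[0,0,0],[0,0,0],[0,0,0],[0,0,0],[0,0,0],[0,0,0],[0,0,0],[0,0,0]],"rotation":[[0,0,0],[0,0,0],[0,0,0],[0,0,0],[0,0,0],[0,0,0],[0,0,0],[0,0,0],[0,0,0],[0,0,0]],"grip":[0.1,0.2,0.3,0.4,0.5,0.6,0.6,0.7,0.7,0.7]}'
python3 - <<'E'
from h import *; from kin import *
s=manip.state(); print(s['contact_force'].round(1)); w,c=grab('scene')
Rw=Rg(16,18,180);go(np.array([.593,.229,.16])-.006*Rw[:,2],Rw)
E
```

```text
time: 6.92
tool_pos: [0.5891, 0.2272, 0.0616]
tool_rot: [-0.471, 0.645, -0.487, 0.354]
contact_force: [-1.9, -1.1, 1.8]
gripper_width: 0.301
[-1.9 -1.1  1.8]
t 6.97 F [-2.1  0.3  1.3] w 0.303 at [0.5891 0.2272 0.0616]
linear cm [-0.08 -9.49 -3.22] rot deg [-0.1  0.  -0.1]
```

Run:
```python
from h import *
w,c=grab('wrist'); s,d=grab('scene')
cv2.imwrite('pics/m4.png',np.hstack([cv2.resize(w[150:384,130:390,::-1],(520,468)),cv2.resize(s[240:340,280:360,::-1],(280,350))[:350].copy() if 0 else cv2.copyMakeBorder(cv2.resize(s[240:340,280:345,::-1],(280,430)),0,38,0,0,0)]))
```

```text
(no output)
```

View pics/m4.png

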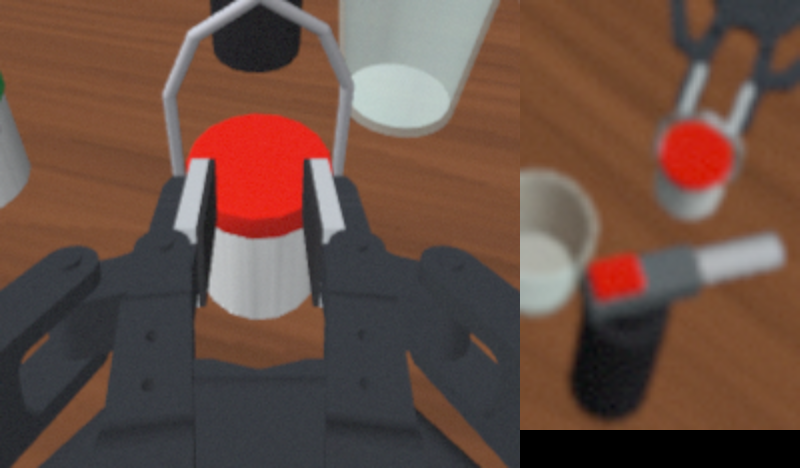

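The fingers closed just in front of the lid, squeezing its near edge, so the pot sits further ahead than assumed. I'll reopen and re-measure.

```bash
python3 -m pendant '{"linear":[[0,0,0],[0,0,0],[0,0,0],[0,0,0],[0,0,0],[0,0,0],[0,0,0],[0,0,0],[0,0,0],[0,0,0]],"rotation":[[0,0,0],[0,0,0],[0,0,0],[0,0,0],[0,0,0],[0,0,0],[0,0,0],[0,0,0],[0,0,0],[0,0,0]],"grip":[0,0,0,0,0,0,0,0,0,0]}'
python3 - <<'E'
from h import *
def cen(im,b):
    x0,y0,x1,y1=b;h=cv2.cvtColor(im,cv2.COLOR_RGB2HSV)[y0:y1,x0:x1]
    m=(h[...,1]>150)&(h[...,2]>90)&((h[...,0]<6)|(h[...,0]>174)); n,l,st,ce=cv2.connectedComponentsWithStats(m.astype(np.uint8))
    k=1+np.argmax(st[1:,4]);return ce[k][0]+x0,ce[k][1]+y0,st[k]
s,c=grab('scene');p=cen(s,(305,250,340,292));print('scene',p,onz(c,*p[:2],.058))
s,d=grab('side');p=cen(s,(225,145,255,175));print('side',p,onz(d,*p[:2],.057))
w,e=grab('wrist');p=cen(w,(200,180,320,320));print('wrist',p,onz(e,*p[:2],.057)); cv2.imwrite('pics/w5.png',w[:,:,::-1])
print(manip.state()['tool_pos'],manip.state()['gripper_width'])
T=manip.state()['tool_pos']+Rt()[:,2]*.022; print('tips',T, proj(c,T),proj(d,T))
E
```

```text
time: 7.9
tool_pos: [0.5891, 0.2271, 0.0614]
tool_rot: [-0.47, 0.645, -0.487, 0.354]
contact_force: [-0.0, 0.3, 0.2]
gripper_width: 1.004
scene (np.float64(320.2877358490566), np.float64(275.4433962264151), array([  7,  18,  18,  16, 212], dtype=int32)) [0.59422333 0.22825658 0.058     ]
side (np.float64(238.6986301369863), np.float64(163.91780821917808), array([ 8, 15, 11,  9, 73], dtype=int32)) [0.59186446 0.23675518 0.057     ]
wrist (np.float64(258.92938620315044), np.float64(237.6512764801738), array([  22,   27,   74,   63, 3682], dtype=int32)) [0.58748261 0.22625064 0.057     ]
[0.58900832 0.22713689 0.06134211] 0.9971634806045337
tips [0.60912764 0.23291799 0.05457514] [318.37875867 280.48496078] [243.43920166 164.41194363]
```

Run:
```python
from h import *
c=manip.calibration('wrist');A=Rt();p=manip.state()['tool_pos']
for dz in (0,.003,.022):
  for s in (-1,1):
    for y in (-.011,0,.011): print(dz,s,y,proj(c,p+A@[s*.0128,y,dz]).round(0), end=' ')
  print()
print('lid top centre',proj(c,(.594,.228,.059)).round(1),'near edge',proj(c,(.594-.0235,.228-.0067,.059)).round(1),'far',proj(c,(.594+.0235,.228+.0067,.059)).round(1))
M=np.array(c['cam_to_world']);print('cam in tool',(A.T@(M[:3,3]-p)).round(3),(A.T@M[:3,:3]).round(2))
```

```text
0 -1 -0.011 [238. 215.] 0 -1 0 [238. 231.] 0 -1 0.011 [239. 246.] 0 1 -0.011 [278. 215.] 0 1 0 [278. 231.] 0 1 0.011 [278. 246.] 
0.003 -1 -0.011 [238. 213.] 0.003 -1 0 [239. 229.] 0.003 -1 0.011 [239. 244.] 0.003 1 -0.011 [278. 213.] 0.003 1 0 [278. 229.] 0.003 1 0.011 [277. 244.] 
0.022 -1 -0.011 [240. 202.] 0.022 -1 0 [241. 216.] 0.022 -1 0.011 [241. 230.] 0.022 1 -0.011 [276. 202.] 0.022 1 0 [276. 216.] 0.022 1 0.011 [276. 230.] 
lid top centre [259.1 228. ] near edge [259.  257.7] far [259.2 204.1]
cam in tool [ 0.001 -0.084 -0.156] [[ 1.    0.   -0.  ]
 [ 0.   -0.95 -0.32]
 [-0.    0.32 -0.95]]
```

View pics/w5.png

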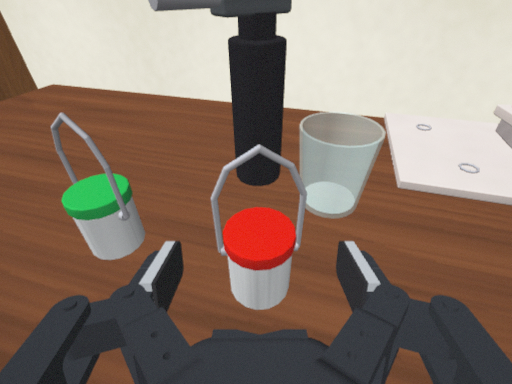

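The fingers closed to the commanded 0.3 without catching anything. The cameras put the visible fingertips at the lid's near edge, further back than the stated tool geometry. I'll advance 25 mm and check.

```bash
python3 -m pendant '{"linear":[[0,-0.2,0.5],[0,-0.4,1],[0,-0.5,1.5],[0,-0.6,2],[0,-0.8,2.4],[0,-0.8,2.4],[0,-0.8,2.4],[0,-0.8,2.4],[0,-0.8,2.4],[0,-0.8,2.4]],"rotation":[[0,0,0],[0,0,0],[0,0,0],[0,0,0],[0,0,0],[0,0,0],[0,0,0],[0,0,0],[0,0,0],[0,0,0]],"grip":[0,0,0,0,0,0,0,0,0,0]}'
python3 - <<'E'
from h import *
print(manip.state()['tool_pos'].round(4),manip.state()['contact_force'].round(1),list(manip.calibration('wrist')))
w,c=grab('wrist'); s,d=grab('scene')
cv2.imwrite('pics/m6.png',np.hstack([cv2.resize(w[130:364,130:390,::-1],(520,468)),cv2.copyMakeBorder(cv2.resize(s[240:340,280:345,::-1],(280,430)),0,38,0,0,0)]))
E
```

```text
time: 8.88
tool_pos: [0.613, 0.2341, 0.0614]
tool_rot: [-0.47, 0.646, -0.487, 0.353]
contact_force: [0.7, -0.7, 0.4]
gripper_width: 1.003
[0.613  0.2341 0.0614] [ 0.7 -0.7  0.4] ['fx', 'fy', 'cx', 'cy', 'cam_to_world']
```

View pics/m6.png

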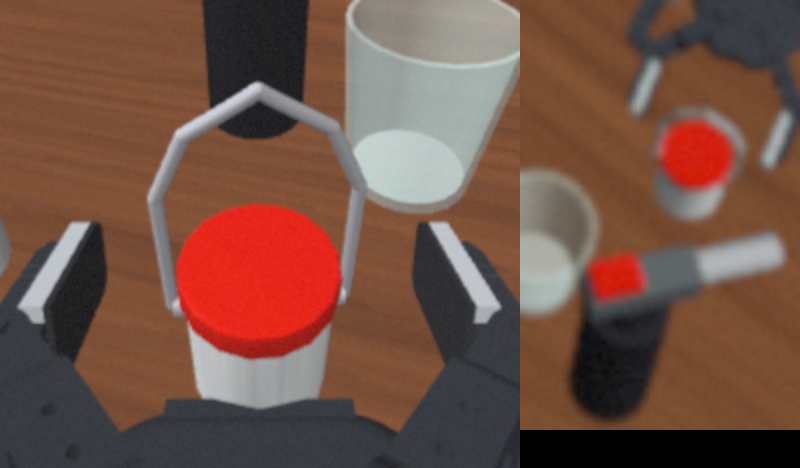

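Run:
```python
from h import *
c=manip.calibration('scene');A=Rt();p=manip.state()['tool_pos']
for z in (.055,.065,.075):
  L=onz(c,307.9,265.6,z);Q=onz(c,338.5,278.4,z);m=(L+Q)/2
  print(z,L.round(4),Q.round(4),np.linalg.norm(L-Q).round(4),'mid in tool',(A.T@(m-p)).round(4),'lid in tool',(A.T@(np.array([.594,.228,z])-p)).round(4))
```

```text
0.055 [0.5915 0.1811 0.055 ] [0.5657 0.2735 0.055 ] 0.0959 mid in tool [-0.003   0.017  -0.0314] lid in tool [ 0.0006  0.0124 -0.0171]
0.065 [0.5959 0.1833 0.065 ] [0.5703 0.275  0.065 ] 0.0952 mid in tool [-0.0035  0.006  -0.0299] lid in tool [ 0.0006  0.0029 -0.0202]
0.075 [0.6003 0.1855 0.075 ] [0.5748 0.2765 0.075 ] 0.0945 mid in tool [-0.0041 -0.005  -0.0284] lid in tool [ 0.0005 -0.0066 -0.0232]
```

Both cameras agree that the open fingertips sit about 30 mm behind the nominal TCP. I'll advance 18 mm more, then close.

```bash
python3 -m pendant '{"linear":[[0,-0.2,0.6],[0,-0.4,1.1],[0,-0.6,1.7],[0,-0.6,1.7],[0,-0.6,1.7],[0,-0.6,1.7],[0,-0.6,1.7],[0,-0.6,1.7],[0,-0.6,1.7],[0,-0.6,1.7]],"rotation":[[0,0,0],[0,0,0],[0,0,0],[0,0,0],[0,0,0],[0,0,0],[0,0,0],[0,0,0],[0,0,0],[0,0,0]],"grip":[0,0,0,0,0,0.2,0.4,0.6,0.8,0.8]}' && python3 -m pendant '{"linear":[[0,0,0],[0,0,0],[0,0,0],[0,0,0],[0,0,0],[0,0,0],[0,0,0],[0,0,0],[0,0,0],[0,0,0]],"rotation":[[0,0,0],[0,0,0],[0,0,0],[0,0,0],[0,0,0],[0,0,0],[0,0,0],[0,0,0],[0,0,0],[0,0,0]],"grip":[0.8,0.8,0.8,0.8,0.8,0.8,0.8,0.8,0.8,0.8]}'
python3 - <<'E'
from h import *
s=manip.state();print(s['tool_pos'].round(4),s['contact_force'].round(1),s['gripper_width'])
go(s['tool_pos']+[0,0,.1],Rg(16,18,180))
E
```

```text
time: 9.82
tool_pos: [0.6305, 0.2391, 0.062]
tool_rot: [-0.47, 0.645, -0.487, 0.354]
contact_force: [-0.6, -0.1, 0.2]
gripper_width: 0.648
time: 10.65
tool_pos: [0.6306, 0.2391, 0.062]
tool_rot: [-0.47, 0.645, -0.487, 0.353]
contact_force: [0.8, -0.5, -0.8]
gripper_width: 0.646
[0.6306 0.2391 0.062 ] [ 0.8 -0.5 -0.8] 0.6463861372763327
t 10.65 F [ 0.8 -0.5 -0.8] w 0.646 at [0.6306 0.2391 0.062 ]
linear cm [-0.02 -9.51 -3.08] rot deg [-0.1  0.  -0.1]
```

Width 0.646 (about 55 mm), so the bail is gripped. I'll check reach for the lift and the pre-hook pose.

```bash
cat >> h.py <<'E'
def tcp_for(bail,yaw,off=(.038,.058)):
    y=np.radians(yaw);return np.array(bail)+[off[0]*np.cos(y),off[0]*np.sin(y),-off[1]]
E
python3 - <<'E'
from h import *; from kin import *
q=manip.state()['joint_pos'];print(q.round(3))
for nm,b,yaw in (('lift',(.594,.228,.205),16),('pre',(.565,.07,.205),0),('in',(.623,.07,.205),0),('down',(.623,.07,.16),0)):
  for pitch in (18,):
    Rw=Rg(yaw,pitch,180);T=tcp_for(b,yaw);x,c=ik(T,Rw,np.array([.1,-.2,2.3,2.95,.3,-1.4]));print(nm,T.round(3),x.round(3),'%.0e'%c)
go(tcp_for((.594,.228,.205),16),Rg(16,18,180))
E
```

```text
[ 0.232  0.101  2.287  3.048  0.506 -1.502]
lift [0.631 0.238 0.147] [ 0.232 -0.137  2.31   2.983  0.291 -1.434] 8e-20
pre [0.603 0.07  0.147] [-0.012 -0.344  2.471  3.092  0.242 -1.527] 1e-23
in [0.661 0.07  0.147] [-0.011 -0.161  2.331  3.106  0.285 -1.54 ] 1e-28
down [0.661 0.07  0.102] [-0.011 -0.035  2.324  3.116  0.404 -1.551] 2e-30
t 10.65 F [ 0.8 -0.5 -0.8] w 0.646 at [0.6306 0.2391 0.062 ]
linear cm [ 0.04 -8.08 -2.64] rot deg [-0.1  0.  -0.1]
```

All reachable. Lifting.

```bash
python3 -m pendant '{"linear":[[0,-0.8,-0.3],[0,-1.8,-0.6],[0,-2.9,-0.9],[0,-4,-1.3],[0,-5,-1.6],[0,-6,-2],[0,-7,-2.3],[0,-8,-2.6],[0,-8.1,-2.6],[0,-8.1,-2.6]],"rotation":[[0,0,0],[0,0,0],[0,0,0],[0,0,0],[0,0,0],[0,0,0],[0,0,0],[0,0,0],[0,0,0],[0,0,0]],"grip":[0.8,0.8,0.8,0.8,0.8,0.8,0.8,0.8,0.8,0.8]}'
python3 - <<'E'
from h import *
go(tcp_for((.565,.07,.205),0),Rg(0,18,180)); w,c=grab('wrist','w7.png')
E
```

```text
time: 11.48
tool_pos: [0.6311, 0.239, 0.1479]
tool_rot: [-0.471, 0.645, -0.487, 0.354]
contact_force: [0.1, 0.3, -1.2]
gripper_width: 0.649
t 11.48 F [ 0.1  0.3 -1.2] w 0.649 at [0.6311 0.239  0.1479]
linear cm [15.47  2.31 -6.98] rot deg [-0.1 15.2  4.8]
```

View pics/w7.png

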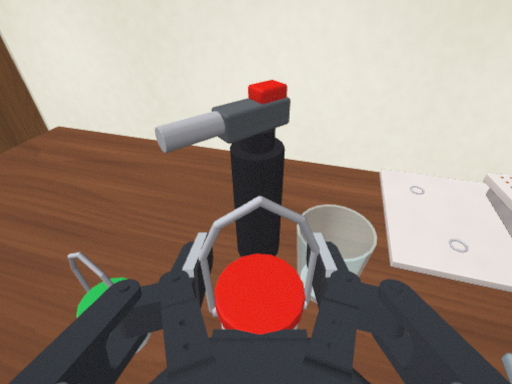

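The pot is held cleanly and upright, with the bail apex at (260,200), and the neighbours are undisturbed. That's 12 views, so from here I'll rely on numeric checks. I'll refine the bail offset and the tare weight position numerically.

Run:
```python
from h import *
c=manip.calibration('wrist');p=manip.state()['tool_pos'];A=Rt()
h=np.array([np.cos(np.radians(16)),np.sin(np.radians(16)),0])
o,d=ray(c,260,201)
for off in (-.044,-.038,-.032):
    q=o+d*((p+off*h-o)@h)/(d@h); print(off,'bail-tcp up',(q-p)[2].round(4),'lat',((q-p)@[-h[1],h[0],0]).round(4))
def brass(n,box):
    im,c=grab(n);x0,y0,x1,y1=box;H=cv2.cvtColor(im,cv2.COLOR_RGB2HSV)[y0:y1,x0:x1]
    m=((H[...,0]>15)&(H[...,0]<32)&(H[...,1]>120)&(H[...,2]>110)).astype(np.uint8)
    n,l,st,ce=cv2.connectedComponentsWithStats(m);k=1+np.argmax(st[1:,4]);print(st[k]);return ce[k]+[x0,y0],c
a,ca=brass('scene',(278,215,298,238));b,cb=brass('side',(250,128,266,146));print(a,b,tri(ca,a,cb,b))
```

```text
-0.044 bail-tcp up 0.0619 lat -0.0011
-0.038 bail-tcp up 0.0569 lat -0.0011
-0.032 bail-tcp up 0.0519 lat -0.0011
[ 2  5 12 13 95]
[ 3  6  9  9 46]
[285.38947368 225.97894737] [256.86956522 136.73913043] (array([0.62428319, 0.10928858, 0.25176422]), np.float64(0.0019044260616766832))
```

```bash
python3 -m pendant '{"linear":[[1,0.2,-0.6],[2.5,0.4,-1.6],[4.5,0.8,-2.6],[6.5,1.2,-3.6],[8.5,1.6,-4.6],[10.5,1.9,-5.4],[12.5,2.1,-6.2],[14,2.2,-6.7],[15.2,2.3,-7],[15.4,2.3,-7]],"rotation":[[0,1,0.3],[0,3,1],[0,5,1.5],[0,7,2.2],[0,9,3],[0,11,3.6],[0,13,4.2],[0,15.2,4.8],[0,15.2,4.8],[0,15.2,4.8]],"grip":[0.8,0.8,0.8,0.8,0.8,0.8,0.8,0.8,0.8,0.8]}'
python3 - <<'E'
from h import *
go(tcp_for((.572,.07,.203),0,(.038,.057)),Rg(0,18,180))
w,c=grab('wrist','w8.png')
# steel hook search: dump edges in region around expected hook
for dz in (0,.015,.033): print(dz,proj(c,(.6225,.07,.181+dz)).round(0),proj(c,(.6225-.015,.07,.181+dz)).round(0),proj(c,(.6225+.012,.07,.181+dz)).round(0))
print('hinge',proj(c,(.6225,.07,.243)).round(0),'tare',proj(c,(.6225,.109,.246)).round(0),'apex',proj(c,(.572,.07,.203)).round(0))
H=cv2.cvtColor(w,cv2.COLOR_RGB2HSV)
m=((H[...,0]>15)&(H[...,0]<32)&(H[...,1]>120)&(H[...,2]>90)).astype(np.uint8)
n,l,st,ce=cv2.connectedComponentsWithStats(m)
for k in range(1,n):
    if st[k,4]>60: print('brass',st[k],ce[k].round(1))
E
```

```text
time: 12.47
tool_pos: [0.6017, 0.0689, 0.1454]
tool_rot: [0.415, -0.572, 0.572, -0.416]
contact_force: [-0.6, -0.6, -1.0]
gripper_width: 0.645
t 12.47 F [-0.6 -0.6 -1. ] w 0.645 at [0.6017 0.0689 0.1454]
linear cm [-0.11 -0.32  0.77] rot deg [ 0.  -0.1 -0. ]
0 [256. 167.] [256. 181.] [256. 157.]
0.015 [256. 146.] [256. 159.] [256. 137.]
0.033 [256. 117.] [256. 128.] [256. 109.]
hinge [255.  60.] tare [174.  53.] apex [255. 188.]
brass [ 151   20   47   63 2329] [175.5  50.7]
brass [482  92  24  20 330] [493.5 101.5]
brass [ 382  135   45   76 1533] [403.  171.1]
```

The tare weight appears at (175.5,50.7), against a predicted (174,53), so the hook location should be good to about 2 mm. I'll check the hook column numerically.

Run:
```python
import cv2,numpy as np
w=cv2.imread('pics/w8.png');g=cv2.cvtColor(w,cv2.COLOR_BGR2GRAY)
for r in range(70,205,9): print(r,' '.join('%3d'%v for v in g[r,228:290:2]))
```

```text
70 231 232 227 181 172 172 170 173 173 171 173 170 171 137 140 140 136 136 137 138 133 135 132 140 170 168 172 172 171 170 171
79 232 232 232 231 230 230 230 230 228 229 230 231 231 159 140 141 135 135 136 135 133 136 136 166 230 229 229 228 217 215 202
88 232 231 230 229 232 231 231 229 230 229 229 230 230 156 143 141 136 135 135 137 136 135 137 189 229 229 228 229 229 229 229
97 230 229 230 229 228 230 228 228 228 228 228 229 230 179 138 141 135 139 137 137 135 135 135 204 230 230 229 230 231 231 229
106 233 229 230 229 232 231 231 231 230 229 229 229 229 176 140 139 136 137 137 137 134 136 132 216 227 228 228 230 230 230 229
115 230 231 230 229 229 230 230 231 230 227 228 228 229 229 228 228 114  74  72  76 212 228 229 227 227 228 227 226 227 226 228
124 228 231 230 231 231 229 229 231 230 230 230 229 229 231 230 229 162 149 127 117 203 227 228 227 229 230 230 229 230 230 230
133 228 228 229 228 229 228 228 227 227 228 228 229 229 229 227 228 161 151 125 118 229 228 228 228 229 230 228 228 230 228 228
142 228 228 228 228 228 226 227 228 227 229 229 228 228 228 229 228 163 146 125 125 228 228 227 226 228 228 228 226 228 228 230
151  89  90  87  87  87 162 229 229 230 228 227 228 229 230 230 231 186 195 165 136 232 232 231 232 230 230 230 231 228 229 230
160  91  92  91  91  97 231 232 231 231 231 231 230 230 231 232 224 186 197 179 143 184 223 232 231 232 232 232 231 232 231 231
169  96  98  98  99 181 230 231 231 230 231 231 230 230 231 231 224 126  99 102 105 213 232 230 230 231 231 230 231 231 231 229
178  83  84  79 119 231 230 230 231 229 230 231 230 230 228 229 227 117  86  92 126 231 231 231 232 231 231 230 230 231 229 228
187  89  89  91 208 230 229 230 230 230 230 230 230 229 229 229 228 229 230 230 229 229 229 229 230 230 230 229 230 228 229 230
196  86  85 136 232 231 231 231 231 231 232 229 229 231 230 223 195 197 182 224 232 230 230 229 230 229 190 193 230 229 230 230
```

The hook shank is at u≈264 and the bail apex at u≈259, so I need about 4 mm towards −y. Inserting the bail at about 22 mm above the seat.

```bash
python3 -m pendant '{"linear":[[0.4,-0.2,0],[0.4,-0.4,0.6],[0.4,-0.6,1.3],[0.4,-0.8,2],[0.4,-1.1,2.8],[0.4,-1.3,3.5],[0.4,-1.5,4.2],[0.4,-1.8,4.9],[0.4,-2,5.5],[0.4,-2,5.5]],"rotation":[[0,0,0],[0,0,0],[0,0,0],[0,0,0],[0,0,0],[0,0,0],[0,0,0],[0,0,0],[0,0,0],[0,0,0]],"grip":[0.8,0.8,0.8,0.8,0.8,0.8,0.8,0.8,0.8,0.8]}'
python3 - <<'E'
from h import *
go(tcp_for((.6225,.066,.204),0,(.038,.057)),Rg(0,18,180))
w,c=grab('wrist','w9.png');g=cv2.cvtColor(w,cv2.COLOR_RGB2GRAY)
print('apex pred',proj(c,manip.state()['tool_pos']+[-.038,.001,.057]).round(0),'seat',proj(c,(.6225,.065,.181)).round(0),'tip',proj(c,(.6075,.065,.196)).round(0))
for r in range(90,240,8): print(r,' '.join('%3d'%v for v in g[r,228:290:2]))
E
```

```text
time: 13.35
tool_pos: [0.6623, 0.0667, 0.1493]
tool_rot: [-0.416, 0.572, -0.571, 0.416]
contact_force: [-0.4, 0.7, -1.2]
gripper_width: 0.645
t 13.35 F [-0.4  0.7 -1.2] w 0.645 at [0.6623 0.0667 0.1493]
linear cm [ 0.07  0.28 -0.1 ] rot deg [-0.1  0.1  0. ]
apex pred [255. 203.] seat [261. 246.] tip [262. 250.]
90 229 227 227 227 228 227 228 227 216 137 138 136 138 138 136 135 135 132 133 131 133 133 133 132 215 227 227 227 227 228 227
98 177 179 184 188 191 196 199 204 211 217 220 225 227 231 231 233 233 233 234 234 234 232 233 232 231 230 229 229 229 227 227
106 175 176 172 174 177 175 174 145 137 138 141 138 138 133 136 134 134 135 133 132 133 133 130 132 133 171 170 171 171 171 170
114 170 170 170 170 169 170 168 149 139 138 138 136 135 136 136 133 134 132 131 133 135 134 132 130 140 170 170 172 170 170 169
122 173 172 172 172 171 170 172 160 139 139 142 138 135 138 172 179 173 149 132 131 136 134 134 130 143 173 170 172 172 171 172
130 168 170 169 170 171 172 170 162 138 142 139 140 135 134 135 136 135 133 133 133 135 131 133 134 149 169 169 170 168 169 169
138 222 217 205 204 1
[... 942 characters left out ...]
 134 120 117 212 229 229 228 230 228 229 229 229 229 229 228
202  82  86 227 227 228 228 229 229 229 227 198 203 206 204 195 182 166 152 157 157 156 153 141 175 222 229 228 228 228 227 227
210  86 156 226 197 202 203 203 198 185 170 145 118 140 196 156 150 134 118 113 226 182 115 116 133 146 152 155 160 161 158 151
218 197 184 165 141 115 151 214 229 227 226 228 227 227 219 155 149 130 119 122 228 227 227 226 227 227 227 226 227 224 179 114
226 162 230 229 231 230 229 229 229 229 229 228 228 226 221 186 196 188 155 132 227 229 228 228 228 228 224 194 218 229 228 227
234 229 230 229 228 229 229 229 229 228 227 227 228 228 220 187 199 190 153 130 229 228 228 227 228 227 228 226 226 228 227 224
```

The bail wire now crosses in front of the shank (rows 202–206, apex u≈260, shank u≈260) and above the tip, with no contact force. Lowering.

```bash
python3 -m pendant '{"linear":[[0,0.4,0],[0,0.9,0.1],[0,1.4,0.3],[0,1.9,0.4],[0,2.3,0.6],[0,2.7,0.7],[0,3.1,0.8],[0,3.5,1],[0,3.7,1],[0,3.7,1]],"rotation":[[0,0,0],[0,0,0],[0,0,0],[0,0,0],[0,0,0],[0,0,0],[0,0,0],[0,0,0],[0,0,0],[0,0,0]],"grip":[0.8,0.8,0.8,0.8,0.8,0.8,0.8,0.8,0.8,0.8]}'
cat > br.py <<'E'
from h import *
def brass(n,box,show=True):
    im,c=grab(n);x0,y0,x1,y1=box;H=cv2.cvtColor(im,cv2.COLOR_RGB2HSV)[y0:y1,x0:x1]
    m=((H[...,0]>15)&(H[...,0]<32)&(H[...,1]>120)&(H[...,2]>110)).astype(np.uint8)
    n,l,st,ce=cv2.connectedComponentsWithStats(m);k=1+np.argmax(st[1:,4]);return ce[k]+[x0,y0],st[k],c,im
E
python3 - <<'E'
from br import *
go(tcp_for((.6225,.066,.168),0,(.038,.057)),Rg(0,18,180))
w,s,c,_=brass('wrist',(100,0,250,250));print('tare wrist',w,s,'pred beam0',[proj(c,(.6225,.108,.235+.14*b)).round(0) for b in(-.08,0,.08)])
a,sa,ca,_=brass('scene',(275,210,300,245));print(a,sa,[proj(ca,(.6225,.109,.235+.14*b)).round(1) for b in(-.08,0,.08)])
E
```

```text
time: 14.23
tool_pos: [0.6589, 0.0667, 0.1095]
tool_rot: [-0.416, 0.572, -0.572, 0.416]
contact_force: [-0.3, 0.1, -0.8]
gripper_width: 0.648
t 14.23 F [-0.3  0.1 -0.8] w 0.648 at [0.6589 0.0667 0.1095]
linear cm [ 0.07 -0.19  0.11] rot deg [-0.   0.1  0. ]
tare wrist [124.58552632  40.45594966] [   0    0   57   85 3496] pred beam0 [array([111.,  42.]), array([97., -6.]), array([ 79., -65.])]
[284.68493151 230.09589041] [ 5 15 10 11 73] [array([285.5, 230.5]), array([285.7, 228.4]), array([285.9, 226.4])]
```

The tare moved from row 226 to 230, so the beam is down on its hook-end stop and the bail is seated. Releasing.

```bash
python3 -m pendant '{"linear":[[0,0,0],[0,0,0],[0,0,0],[0,0,0],[0,0,0],[0,0,0],[0,0,0],[0,0,0],[0,0,0],[0,0,0]],"rotation":[[0,0,0],[0,0,0],[0,0,0],[0,0,0],[0,0,0],[0,0,0],[0,0,0],[0,0,0],[0,0,0],[0,0,0]],"grip":[0.3,0.25,0.2,0.15,0.1,0.05,0,0,0,0]}'
python3 - <<'E'
from br import *
go(manip.state()['tool_pos'],Rg(0,18,180))
for n,b in (('scene',(270,190,330,270)),('side',(232,130,275,190))):
    im,c=grab(n,n+'_h.png');x0,y0,x1,y1=b;h=cv2.cvtColor(im,cv2.COLOR_RGB2HSV)[y0:y1,x0:x1]
    m=(h[...,1]>150)&(h[...,2]>80)&((h[...,0]<6)|(h[...,0]>174)); k,l,st,ce=cv2.connectedComponentsWithStats(m.astype(np.uint8))
    print(n,[(s[4],(e+[x0,y0]).round(1)) for s,e in zip(st[1:],ce[1:]) if s[4]>8],'pred lid',proj(c,(.6225,.066,.165-.063)).round(1))
E
```

```text
time: 15.17
tool_pos: [0.6591, 0.0667, 0.1103]
tool_rot: [-0.416, 0.572, -0.571, 0.416]
contact_force: [0.6, 0.1, -0.2]
gripper_width: 1.001
t 15.17 F [ 0.6  0.1 -0.2] w 1.001 at [0.6591 0.0667 0.1103]
linear cm [0. 0. 0.] rot deg [-0.1  0.1  0. ]
scene [(np.int32(119), array([273.9, 242.7]))] pred lid [271.8 242.5]
side [(np.int32(28), array([256.3, 176.8]))] pred lid [258.9 180.5]
```

The pot stays at the hook. Now I'll retreat and plan the approach to the poise.

```bash
python3 -m pendant '{"linear":[[0,0.2,-0.5],[0,0.3,-1],[0,0.5,-1.6],[0,0.7,-2.2],[0,0.9,-2.9],[0,1.2,-3.6],[0,1.4,-4.3],[0,1.6,-5],[0,1.7,-5.2],[0,1.7,-5.2]],"rotation":[[0,0,0],[0,0,0],[0,0,0],[0,0,0],[0,0,0],[0,0,0],[0,0,0],[0,0,0],[0,0,0],[0,0,0]],"grip":[0,0,0,0,0,0,0,0,0,0]}'
python3 - <<'E'
from br import *; from kin import *
im,c=grab('scene','s2.png');d_im,d=grab('side','d2.png')
s=manip.state();print(s['joint_pos'].round(2))
for nm,T,yaw,pi in (('up',(.58,.067,.25),0,18),('kpre',(.58,-.13,.27),0,18),('k',(.658,-.13,.272),0,18),('kend',(.658,-.21,.27),0,18),('kpre25',(.58,-.13,.27),0,12),('kpre-y',(.58,-.13,.27),-12,18),('k-y',(.658,-.13,.272),-12,18),('kend-y',(.658,-.21,.272),-12,18)):
    x,e=ik(np.array(T),Rg(yaw,pi,180),np.array([.0,-.4,2.4,3.0,.2,-1.4]));print(nm,x.round(2),'%.0e'%e)
# knob: dark pixels near beam
for n,i,c2,b in (('scene',im,c,(200,140,250,200)),('side',d_im,d,(262,150,295,215))):
    x0,y0,x1,y1=b;H=cv2.cvtColor(i,cv2.COLOR_RGB2HSV)[y0:y1,x0:x1]
    for t,m in (('dark',H[...,2]<45),('brass',(H[...,0]>15)&(H[...,0]<32)&(H[...,1]>120)&(H[...,2]>110))):
        k,l,st,ce=cv2.connectedComponentsWithStats(m.astype(np.uint8));print(n,t,[(q[:].tolist(),(e+[x0,y0]).round(1)) for q,e in zip(st[1:],ce[1:]) if q[4]>12])
E
```

```text
time: 16.1
tool_pos: [0.6036, 0.0667, 0.11]
tool_rot: [-0.416, 0.572, -0.571, 0.416]
contact_force: [0.8, 0.0, -0.3]
gripper_width: 1.0
[-0.02 -0.22  2.46  3.07  0.36 -1.51]
up [-0.02 -0.7   2.49  0.22  0.1   1.34] 3e-21
kpre [-0.64 -0.65  2.43  1.32  0.62  0.08] 3e-28
k [-0.52 -0.39  2.26  1.46  0.49 -0.05] 4e-21
kend [-0.68 -0.28  2.18  1.48  0.64 -0.14] 3e-25
kpre25 [-0.65 -0.63  2.47  1.58  0.64 -0.17] 1e-19
kpre-y [-0.47 -0.71  2.46  1.05  0.28  0.46] 2e-16
k-y [-0.38 -0.42  2.28  1.4   0.16  0.12] 1e-26
kend-y [-0.56 -0.34  2.23  1.51  0.33 -0.05] 7e-18
scene dark []
scene brass [([15, 34, 14, 15, 88], array([222. , 180.1]))]
side dark []
side brass [([3, 24, 17, 17, 161], array([271.2, 181.4]))]
```

Run:
```python
from br import *; from kin import *
c,d=manip.calibration('scene'),manip.calibration('side')
k,e=tri(c,(222,180.1),d,(271.2,181.4));print('poise block',k.round(4),e)
s=manip.state();q=s['joint_pos'];p=s['tool_pos'];B=np.array([.59,k[1],.270])
for t in np.linspace(.1,1,10):
    T=p+(B-p)*t;q2,e=ik(T,Rg(0,18,180),q);print(t.round(1),T.round(3),q2.round(2),'%.0e'%e,'maxstep',abs(q2-q).max().round(2));q=q2
go(B,Rg(0,18,180))
```

```text
poise block [ 0.6132 -0.1227  0.24  ] 0.015181703314000773
0.1 [0.603 0.048 0.127] [-0.08 -0.29  2.48  2.88  0.31 -1.35] 5e-19 maxstep 0.19
0.2 [0.602 0.029 0.142] [-0.14 -0.36  2.49  2.63  0.28 -1.12] 1e-17 maxstep 0.25
0.3 [0.6   0.01  0.158] [-0.2  -0.42  2.5   2.33  0.27 -0.84] 1e-30 maxstep 0.3
0.4 [ 0.599 -0.009  0.174] [-0.26 -0.47  2.5   2.04  0.28 -0.57] 1e-31 maxstep 0.29
0.5 [ 0.597 -0.028  0.19 ] [-0.32 -0.52  2.5   1.81  0.32 -0.35] 3e-18 maxstep 0.24
0.6 [ 0.596 -0.047  0.206] [-0.38 -0.56  2.49  1.63  0.36 -0.19] 8e-20 maxstep 0.17
0.7 [ 0.594 -0.066  0.222] [-0.44 -0.59  2.47  1.51  0.42 -0.08] 2e-22 maxstep 0.12
0.8 [ 0.593 -0.085  0.238] [-0.5  -0.61  2.46  1.43  0.47 -0.01] 2e-27 maxstep 0.08
0.9 [ 0.591 -0.104  0.254] [-0.55 -0.62  2.44  1.37  0.53  0.05] 4e-29 maxstep 0.06
1.0 [ 0.59  -0.123  0.27 ] [-0.6  -0.62  2.41  1.33  0.59  0.08] 2e-29 maxstep 0.06
t 16.2 F [ 0.3  0.  -0.2] w 1.001 at [0.6045 0.0666 0.1106]
linear cm [ 18.93 -14.72  -6.3 ] rot deg [-0.1  0.1  0. ]
```

```bash
python3 -m pendant '{"linear":[[0.9,-0.7,-0.3],[1.9,-1.5,-0.6],[2.9,-2.2,-0.9],[3.8,-2.9,-1.3],[4.7,-3.7,-1.6],[5.7,-4.4,-1.9],[6.6,-5.2,-2.2],[7.6,-5.9,-2.5],[8.5,-6.6,-2.8],[9.5,-7.4,-3.1]],"rotation":[[0,0,0],[0,0,0],[0,0,0],[0,0,0],[0,0,0],[0,0,0],[0,0,0],[0,0,0],[0,0,0],[0,0,0]],"grip":[0,0,0.1,0.2,0.3,0.4,0.5,0.5,0.5,0.5]}' && python3 -m pendant '{"linear":[[1.5,-1.2,-0.5],[2.9,-2.2,-0.9],[4.7,-3.7,-1.6],[6.6,-5.2,-2.2],[8.5,-6.6,-2.8],[9.5,-7.4,-3.1],[9.5,-7.4,-3.1],[9.5,-7.4,-3.1],[9.5,-7.4,-3.1],[9.5,-7.4,-3.1]],"rotation":[[0,0,0],[0,0,0],[0,0,0],[0,0,0],[0,0,0],[0,0,0],[0,0,0],[0,0,0],[0,0,0],[0,0,0]],"grip":[0.5,0.5,0.5,0.5,0.5,0.5,0.5,0.5,0.5,0.5]}'
cat > kn.py <<'E'
from br import *
def look(f):
    w,c=grab('wrist',f);H=cv2.cvtColor(w,cv2.COLOR_RGB2HSV)
    m=((H[...,0]>15)&(H[...,0]<32)&(H[...,1]>120)&(H[...,2]>90)).astype(np.uint8)
    k,l,st,ce=cv2.connectedComponentsWithStats(m)
    for q,e in zip(st[1:],ce[1:]):
        if q[4]>150: print('brass',q,e.round(0))
    m=(cv2.cvtColor(w,cv2.COLOR_RGB2GRAY)<70).astype(np.uint8);k,l,st,ce=cv2.connectedComponentsWithStats(m)
    for q,e in zip(st[1:],ce[1:]):
        if q[4]>150: print('dark',q,e.round(0))
    return w,c
E
python3 - <<'E'
from kn import *
go(manip.state()['tool_pos'],Rg(0,18,180)); print(manip.state()['joint_pos'].round(2))
w,c=look('k1.png')
for y in (-.11,-.12,-.13,-.14): print(y,proj(c,(.6225,y,.272)).round(0))
E
```

```text
time: 17.03
tool_pos: [0.5979, -0.0288, 0.1906]
tool_rot: [-0.416, 0.572, -0.571, 0.416]
contact_force: [-0.0, -0.1, -0.9]
gripper_width: 0.504
time: 17.87
tool_pos: [0.5909, -0.1221, 0.2683]
tool_rot: [-0.416, 0.573, -0.572, 0.415]
contact_force: [-0.6, -0.4, -0.8]
gripper_width: 0.501
t 17.87 F [-0.6 -0.4 -0.8] w 0.501 at [ 0.5909 -0.1221  0.2683]
linear cm [0. 0. 0.] rot deg [ 0.   0.2 -0. ]
[-0.6  -0.62  2.41  1.33  0.59  0.07]
brass [ 249  206   35   50 1344] [267. 233.]
brass [164 252  17  27 238] [172. 263.]
dark [254 179  20  41 683] [264. 198.]
dark [   11   231   497   153 33607] [259. 334.]
dark [  0 243  24  50 686] [  9. 268.]
dark [446 253  49  39 719] [468. 277.]
-0.11 [242. 196.]
-0.12 [255. 196.]
-0.13 [269. 196.]
-0.14 [283. 196.]
```

The knob is at (264,198), which gives y≈−0.127. Before touching it, I'll set up a beam-angle gauge from the red pointer blob and the tare, using the known stop angles (start image +0.08, now −0.08).

```bash
cat > beam.py <<'E'
from br import *
def red(im,b):
    x0,y0,x1,y1=b;h=cv2.cvtColor(im,cv2.COLOR_RGB2HSV)[y0:y1,x0:x1]
    m=(h[...,1]>130)&(h[...,2]>80)&((h[...,0]<7)|(h[...,0]>173)); k,l,st,ce=cv2.connectedComponentsWithStats(m.astype(np.uint8))
    if k<2: return None
    k=1+np.argmax(st[1:,4]);return (ce[k]+[x0,y0]).round(2).tolist(),int(st[k,4])
def bra(im,b):
    x0,y0,x1,y1=b;H=cv2.cvtColor(im,cv2.COLOR_RGB2HSV)[y0:y1,x0:x1]
    m=((H[...,0]>15)&(H[...,0]<32)&(H[...,1]>120)&(H[...,2]>110)).astype(np.uint8)
    n,l,st,ce=cv2.connectedComponentsWithStats(m)
    if n<2: return None
    k=1+np.argmax(st[1:,4]);return (ce[k]+[x0,y0]).round(2).tolist(),int(st[k,4])
def gauge(a=None,b=None):
    if a is None: a=grab('scene')[0];b=grab('side')[0]
    print('tip scene',red(a,(160,135,195,175)),'side',red(b,(282,215,312,250)),'tare scene',bra(a,(275,212,300,240)),'side',bra(b,(248,126,268,150)))
E
python3 - <<'E'
from beam import *
gauge(cv2.imread('pics/a.png')[:,:,::-1].copy(),cv2.imread('pics/b.png')[:,:,::-1].copy()); gauge()
c,d=manip.calibration('scene'),manip.calibration('side')
for b in (.08,0,-.08): print(b,proj(c,(.622,-.335,.235-.305*b)).round(1),proj(d,(.622,-.335,.235-.305*b)).round(1),proj(c,(.6225,.109,.235+.14*b)).round(1))
E
python3 -m pendant '{"linear":[[0.4,-0.1,0.6],[0.4,-0.3,1.3],[0.4,-0.5,2],[0.4,-0.6,2.7],[0.4,-0.8,3.4],[0.4,-0.9,4.1],[0.4,-1.1,4.8],[0.4,-1.3,5.5],[0.4,-1.4,6.1],[0.4,-1.5,6.6]],"rotation":[[0,0,0],[0,0,0],[0,0,0],[0,0,0],[0,0,0],[0,0,0],[0,0,0],[0,0,0],[0,0,0],[0,0,0]],"grip":[0.5,0.5,0.5,0.5,0.5,0.5,0.5,0.5,0.5,0.5]}'
python3 -c "
from kn import *
look('k2.png')"
```

```text
tip scene ([178.06, 158.64], 36) side ([291.49, 235.21], 43) tare scene ([285.42, 225.86], 93) side ([256.78, 136.78], 45)
tip scene ([180.31, 157.16], 85) side ([291.56, 234.89], 45) tare scene ([284.92, 230.3], 79) side ([256.49, 142.28], 43)
0.08 [171.6 149.1] [298.8 237.8] [285.9 226.4]
0 [170.5 143.9] [299.5 231.1] [285.7 228.4]
-0.08 [169.3 138.7] [300.2 224.4] [285.5 230.5]
time: 18.85
tool_pos: [0.6592, -0.1272, 0.264]
tool_rot: [-0.416, 0.572, -0.571, 0.416]
contact_force: [-0.1, -0.0, 0.3]
gripper_width: 0.502
brass [ 234  279   51   55 1821] [259. 310.]
brass [135 349  26  35 543] [149. 367.]
dark [    0   231   512   153 35259] [266. 334.]
dark [  0 239  41  14 286] [ 19. 247.]
dark [ 240  250   31   55 1295] [256. 276.]
dark [  0 263  81  17 381] [ 33. 270.]
dark [486 267  22  23 231] [496. 280.]
```

The red blob includes a fixed red part, so I'll gauge the beam with the tare weight instead: scene row 225.86 to 230.30 and side row 136.78 to 142.28 over ±0.08 rad, so level is about 228.08 and 139.53. The knob is centred in the jaws. I'll narrow the jaws and push.

```bash
python3 -m pendant '{"linear":[[0,0,0],[0,0,0],[0,0,0],[0,0,0],[0.6,0,0],[1.2,0,0],[1.8,0,0],[2.4,0,0],[3,0,0],[3.3,0,0]],"rotation":[[0,0,0],[0,0,0],[0,0,0],[0,0,0],[0,0,0],[0,0,0],[0,0,0],[0,0,0],[0,0,0],[0,0,0]],"grip":[0.6,0.7,0.77,0.77,0.77,0.77,0.77,0.77,0.77,0.77]}'
python3 - <<'E'
from beam import *; from kn import look; from kin import *
q=manip.state()['joint_pos'];p=manip.state()['tool_pos']
gauge();look('k3.png')
for y in (-.2,-.24,-.27): x,e=ik(np.array([p[0],y,p[2]]),Rg(0,18,180),q);print(y,x.round(2),'%.0e'%e)
E
```

```text
time: 19.73
tool_pos: [0.6586, -0.1616, 0.2641]
tool_rot: [0.416, -0.572, 0.572, -0.416]
contact_force: [-0.5, 0.9, -0.0]
gripper_width: 0.232
tip scene ([180.32, 157.22], 81) side ([291.44, 234.88], 43) tare scene ([285.26, 229.73], 86) side ([256.43, 141.65], 46)
brass [ 234  278   50   56 1701] [259. 311.]
brass [ 70 323  21  14 165] [ 80. 328.]
dark [   15   230   495   154 36389] [264. 332.]
dark [  0 243  24  11 151] [  9. 248.]
dark [  0 263  46  13 237] [ 20. 269.]
dark [466 270  18  22 194] [474. 282.]
-0.2 [-0.66 -0.29  2.2   1.5   0.62 -0.15] 1e-28
-0.24 [-0.73 -0.23  2.15  1.5   0.69 -0.18] 1e-21
-0.27 [-0.78 -0.18  2.11  1.49  0.73 -0.19] 1e-18
```

The tare has begun to move (scene 229.73, side 141.65, about −0.06 rad). I'll back off so nothing touches and let the beam settle.

```bash
python3 -m pendant '{"linear":[[-0.3,0,0],[-0.3,0,0],[-0.3,0,0],[-0.3,0,0],[-0.3,0,0],[-0.3,0,0],[-0.3,0,0],[-0.3,0,0],[-0.3,0,0],[-0.3,0,0]],"rotation":[[0,0,0],[0,0,0],[0,0,0],[0,0,0],[0,0,0],[0,0,0],[0,0,0],[0,0,0],[0,0,0],[0,0,0]],"grip":[0.72,0.72,0.72,0.72,0.72,0.72,0.72,0.72,0.72,0.72]}' && python3 -m pendant '{"linear":[[0,0,0],[0,0,0],[0,0,0],[0,0,0],[0,0,0],[0,0,0],[0,0,0],[0,0,0],[0,0,0],[0,0,0]],"rotation":[[0,0,0],[0,0,0],[0,0,0],[0,0,0],[0,0,0],[0,0,0],[0,0,0],[0,0,0],[0,0,0],[0,0,0]],"grip":[0.72,0.72,0.72,0.72,0.72,0.72,0.72,0.72,0.72,0.72]}'
python3 - <<'E'
from beam import *; from kn import look
gauge();gauge();w,c=look('k4.png')
g=cv2.cvtColor(w,cv2.COLOR_RGB2GRAY)
for r in (262,272,282): print(r,' '.join('%3d'%v for v in g[r,206:310:3]))
print(manip.state()['tool_pos'].round(4))
E
```

```text
time: 20.72
tool_pos: [0.6586, -0.1573, 0.2641]
tool_rot: [-0.416, 0.572, -0.571, 0.416]
contact_force: [0.1, -0.6, 0.2]
gripper_width: 0.28
time: 21.55
tool_pos: [0.6586, -0.1573, 0.2641]
tool_rot: [-0.416, 0.572, -0.571, 0.416]
contact_force: [-0.8, 0.3, 0.5]
gripper_width: 0.283
tip scene ([180.31, 157.16], 85) side ([291.56, 234.89], 45) tare scene ([284.99, 230.31], 78) side ([256.51, 142.13], 45)
tip scene ([180.32, 157.08], 84) side ([291.61, 235.0], 44) tare scene ([285.0, 230.23], 77) side ([256.45, 142.2], 44)
brass [ 241  276   49   58 1798] [264. 310.]
dark [   13   230   499   154 35161] [265. 334.]
dark [  0 241  27  13 182] [ 11. 248.]
dark [ 247  246   31   56 1323] [263. 273.]
dark [  0 264  48  15 244] [ 21. 269.]
dark [469 268  16  20 157] [476. 279.]
dark [483 310  26  14 176] [495. 315.]
262 179  46  52  48  71 159 161 160  80  43  25 116 200 201  28  42  44  41  41  36  33  37  30  37 202  40  33  46 158 157 160 148  45  50  48
272  46  46  52  48  38  49  48  48  46  39  31 202 200 202 184  24  34  33  27  26  32  26  32  24 203  72  39  47  68  49  49  48  49  53  49
282  50  47  49  49  48  45  51  47  39  40  55 200 190 166 162  74  33  31  31  22  26  21  33  28 138 146  35  46  44  47  45  48  49  49  49
[ 0.6586 -0.1573  0.2641]
```

Released, the beam falls back to the −0.08 stop, so the poise needs to go further out. Stepping out 12 mm.

```bash
python3 -m pendant '{"linear":[[0.5,0,0],[1,0,0],[1.4,0,0],[1.4,0,0],[0.9,0,0],[0.9,0,0],[0.9,0,0],[0.9,0,0],[0.9,0,0],[0.9,0,0]],"rotation":[[0,0,0],[0,0,0],[0,0,0],[0,0,0],[0,0,0],[0,0,0],[0,0,0],[0,0,0],[0,0,0],[0,0,0]],"grip":[0.72,0.72,0.72,0.72,0.72,0.72,0.72,0.72,0.72,0.72]}' && python3 -m pendant '{"linear":[[0,0,0],[0,0,0],[0,0,0],[0,0,0],[0,0,0],[0,0,0],[0,0,0],[0,0,0],[0,0,0],[0,0,0]],"rotation":[[0,0,0],[0,0,0],[0,0,0],[0,0,0],[0,0,0],[0,0,0],[0,0,0],[0,0,0],[0,0,0],[0,0,0]],"grip":[0.72,0.72,0.72,0.72,0.72,0.72,0.72,0.72,0.72,0.72]}'
cat > gk.py <<'E'
from beam import *
def knob():
    w,c=grab('wrist');g=cv2.cvtColor(w,cv2.COLOR_RGB2HSV);m=((g[...,0]>15)&(g[...,0]<32)&(g[...,1]>120)&(g[...,2]>90)).astype(np.uint8)
    k,l,st,ce=cv2.connectedComponentsWithStats(m);k=1+np.argmax(st[1:,4]);u=st[k,0]+st[k,2]/2;v=st[k,1]+10
    o,d=ray(c,u,v);q=o+d*(.6115-o[0])/d[0];print('poise y',q.round(4),st[k],'tcp',manip.state()['tool_pos'].round(4),'t',manip.state()['time'])
E
python3 -c "
from gk import *
gauge();knob()"
```

```text
time: 22.63
tool_pos: [0.6586, -0.1662, 0.2641]
tool_rot: [-0.416, 0.572, -0.571, 0.416]
contact_force: [-0.2, -0.3, 0.9]
gripper_width: 0.277
time: 23.47
tool_pos: [0.6586, -0.1663, 0.2641]
tool_rot: [-0.416, 0.572, -0.571, 0.416]
contact_force: [1.2, -0.2, 0.4]
gripper_width: 0.282
tip scene ([180.12, 157.99], 69) side ([291.54, 234.95], 41) tare scene ([285.16, 228.66], 87) side ([256.43, 140.11], 46)
poise y [ 0.6115 -0.1712  0.2679] [ 245  285   45   49 1376] tcp [ 0.6586 -0.1663  0.2641] t 23.6167
```

Now about −0.02 rad, nearly level. I'll open the jaws so nothing can touch, let it settle, and re-gauge.

```bash
python3 -m pendant '{"linear":[[0,0,0],[0,0,0],[0,0,0],[0,0,0],[0,0,0],[0,0,0],[0,0,0],[0,0,0],[0,0,0],[0,0,0]],"rotation":[[0,0,0],[0,0,0],[0,0,0],[0,0,0],[0,0,0],[0,0,0],[0,0,0],[0,0,0],[0,0,0],[0,0,0]],"grip":[0.5,0.5,0.5,0.5,0.5,0.5,0.5,0.5,0.5,0.5]}' && python3 -m pendant '{"linear":[[0,0,0],[0,0,0],[0,0,0],[0,0,0],[0,0,0],[0,0,0],[0,0,0],[0,0,0],[0,0,0],[0,0,0]],"rotation":[[0,0,0],[0,0,0],[0,0,0],[0,0,0],[0,0,0],[0,0,0],[0,0,0],[0,0,0],[0,0,0],[0,0,0]],"grip":[0.5,0.5,0.5,0.5,0.5,0.5,0.5,0.5,0.5,0.5]}'
python3 - <<'E'
from gk import *
gauge();gauge();knob();w,c=grab('wrist','k5.png');g=cv2.cvtColor(w,cv2.COLOR_RGB2GRAY)
for r in (262,272,282): print(r,' '.join('%3d'%v for v in g[r,206:310:3]))
E
```

```text
time: 24.45
tool_pos: [0.6586, -0.1663, 0.2641]
tool_rot: [-0.416, 0.572, -0.571, 0.416]
contact_force: [-0.2, 0.5, 0.9]
gripper_width: 0.502
time: 25.28
tool_pos: [0.6586, -0.1663, 0.2641]
tool_rot: [-0.416, 0.572, -0.571, 0.416]
contact_force: [-0.3, 0.2, 0.3]
gripper_width: 0.504
tip scene ([180.12, 157.96], 69) side ([291.44, 234.88], 43) tare scene ([285.27, 228.59], 85) side ([256.43, 140.11], 46)
tip scene ([180.04, 157.99], 68) side ([291.5, 235.0], 42) tare scene ([285.22, 228.63], 86) side ([256.53, 140.09], 47)
poise y [ 0.6115 -0.1714  0.2679] [ 244  285   48   49 1538] tcp [ 0.6586 -0.1663  0.2641] t 25.5333
262 158 128  40  26  31  26 199 200 198 199 200 198 197 200 199 201 199 112  39  39  37  33  37  37  40 198 195 196 196 197  37  39  38  42  43
272 156  58  34  26  28 106 199 199 198 198 194 199 201 202 201 199 178  37  38  39  37  36  34  40  35  25 197 198 198 195 193  38  43  41  48
282  39  38  41  33  31 199 196 198 197 195 197 198 197 198 198 196 179  34  35  32  18  31  29  24  24  79 193 195 196 198 198 126  43  39  42
```

Free and stable at about −0.02 rad (scene +0.55 px, side +0.57 px). It's inside the band, but I'll nudge about 1.5 mm further, slowly, to centre it. First I'll centre the jaws on the knob and narrow them.

```bash
python3 -m pendant '{"linear":[[0.3,0,0],[0.55,0,0],[0.55,0,0],[0.55,0,0],[0.55,0,0],[0.55,0,0],[0.65,0,0],[0.75,0,0],[0.85,0,0],[0.95,0,0]],"rotation":[[0,0,0],[0,0,0],[0,0,0],[0,0,0],[0,0,0],[0,0,0],[0,0,0],[0,0,0],[0,0,0],[0,0,0]],"grip":[0.5,0.5,0.6,0.72,0.72,0.72,0.72,0.72,0.72,0.72]}'
python3 - <<'E'
from gk import *
knob();w,c=grab('wrist');g=cv2.cvtColor(w,cv2.COLOR_RGB2GRAY)
for r in (262,272): print(r,' '.join('%3d'%v for v in g[r,226:296:2]))
E
```

```text
time: 26.42
tool_pos: [0.6586, -0.1759, 0.264]
tool_rot: [-0.416, 0.572, -0.571, 0.416]
contact_force: [-0.4, -0.5, 0.1]
gripper_width: 0.282
poise y [ 0.6115 -0.1731  0.2679] [ 229  285   46   49 1371] tcp [ 0.6586 -0.176   0.2641] t 26.4667
262 161 158  80  37  26  29  25  34  36  32  38  35  34  31  38  37  39  74 198 200 202 203 200 201 201 201 199  40  38  41  42  66 157 158 157
272  50  65  46  45  22  32  38  35  39  37  39  35  34  36  36  39  38  36  24 202 201 202 201 202 201 199 200 179  37  39  45  51  65  51  50
```

Contact made; the poise moved about 1.7 mm (−0.1714 to −0.1731). I'll open up, settle and gauge.

```bash
python3 -m pendant '{"linear":[[-0.2,0,0],[-0.4,0,0],[-0.4,0,0],[-0.4,0,0],[-0.4,0,0],[-0.4,0,0],[-0.4,0,0],[-0.4,0,0],[-0.4,0,0],[-0.4,0,0]],"rotation":[[0,0,0],[0,0,0],[0,0,0],[0,0,0],[0,0,0],[0,0,0],[0,0,0],[0,0,0],[0,0,0],[0,0,0]],"grip":[0.65,0.5,0.4,0.4,0.4,0.4,0.4,0.4,0.4,0.4]}' && python3 -m pendant '{"linear":[[0,0,0],[0,0,0],[0,0,0],[0,0,0],[0,0,0],[0,0,0],[0,0,0],[0,0,0],[0,0,0],[0,0,0]],"rotation":[[0,0,0],[0,0,0],[0,0,0],[0,0,0],[0,0,0],[0,0,0],[0,0,0],[0,0,0],[0,0,0],[0,0,0]],"grip":[0.4,0.4,0.4,0.4,0.4,0.4,0.4,0.4,0.4,0.4]}'; python3 -c "
from gk import *
gauge();gauge();knob()"
```

```text
time: 27.35
tool_pos: [0.6586, -0.1718, 0.2641]
tool_rot: [-0.416, 0.572, -0.571, 0.416]
contact_force: [0.0, 0.4, -0.3]
gripper_width: 0.602
time: 28.18
tool_pos: [0.6586, -0.1718, 0.2641]
tool_rot: [-0.416, 0.572, -0.571, 0.416]
contact_force: [1.1, -0.9, -0.3]
gripper_width: 0.6
tip scene ([180.12, 157.96], 69) side ([291.5, 235.0], 42) tare scene ([285.27, 228.59], 85) side ([256.55, 139.95], 44)
tip scene ([180.04, 157.99], 68) side ([291.5, 235.0], 42) tare scene ([285.27, 228.59], 85) side ([256.6, 139.86], 43)
poise y [ 0.6115 -0.1725  0.267 ] [ 235  286   48   48 1505] tcp [ 0.6586 -0.1718  0.2641] t 28.4333
```

Run:
```python
from gk import *
w,c=grab('wrist','k6.png');p=manip.state()['tool_pos']
def rows(im):
    g=cv2.cvtColor(im,cv2.COLOR_BGR2GRAY).astype(float);H=cv2.cvtColor(im,cv2.COLOR_BGR2HSV)
    m=((H[...,0]>15)&(H[...,0]<32)&(H[...,1]>120)&(H[...,2]>90)).astype(np.uint8);k,l,st,ce=cv2.connectedComponentsWithStats(m);k=1+np.argmax(st[1:,4])
    u=int(st[k,0]+st[k,2]/2); out=[]
    for uu in range(u-4,u+5):
        col=g[225:275,uu]; i=np.argmax(col<100); a,b=col[i-1],col[i]; out.append(225+i-1+(a-100)/(a-b) if a>b else np.nan)
    return u,np.nanmedian(out).round(2),st[k,:4]
for f in ('k4','k5','k6'): print(f,rows(cv2.imread(f'pics/{f}.png')))
# predicted knob-top row (near upper rim) for angles
for d,lab in ((.133,'k4'),(.1405,'now')):
    print(lab,[(b,proj(c,(.6155,-.0315-d,.235-d*b+.044))[1].round(1)) for b in (-.08,-.033,-.02,-.01,0,.01,.02,.033)])
```

```text
k4 (265, np.float64(245.58), array([241, 276,  49,  58], dtype=int32))
k5 (268, np.float64(256.57), array([245, 285,  47,  49], dtype=int32))
k6 (259, np.float64(256.38), array([235, 286,  48,  48], dtype=int32))
k4 [(-0.08, np.float64(260.5)), (-0.033, np.float64(268.9)), (-0.02, np.float64(271.2)), (-0.01, np.float64(272.9)), (0, np.float64(274.5)), (0.01, np.float64(276.2)), (0.02, np.float64(277.8)), (0.033, np.float64(279.9))]
now [(-0.08, np.float64(259.7)), (-0.033, np.float64(268.6)), (-0.02, np.float64(271.0)), (-0.01, np.float64(272.8)), (0, np.float64(274.5)), (0.01, np.float64(276.3)), (0.02, np.float64(278.0)), (0.033, np.float64(280.2))]
```

Three gauges give −0.018, −0.018 and −0.011 rad. It's within the band but biased, so one more nudge of about 1.5 mm.

```bash
python3 -m pendant '{"linear":[[0,0,0],[0,0,0],[0,0,0],[0.1,0,0],[0.2,0,0],[0.3,0,0],[0.4,0,0],[0.5,0,0],[0.55,0,0],[0.6,0,0]],"rotation":[[0,0,0],[0,0,0],[0,0,0],[0,0,0],[0,0,0],[0,0,0],[0,0,0],[0,0,0],[0,0,0],[0,0,0]],"grip":[0.55,0.65,0.72,0.72,0.72,0.72,0.72,0.72,0.72,0.72]}' && python3 -m pendant '{"linear":[[-0.2,0,0],[-0.4,0,0],[-0.4,0,0],[-0.4,0,0],[-0.4,0,0],[-0.4,0,0],[-0.4,0,0],[-0.4,0,0],[-0.4,0,0],[-0.4,0,0]],"rotation":[[0,0,0],[0,0,0],[0,0,0],[0,0,0],[0,0,0],[0,0,0],[0,0,0],[0,0,0],[0,0,0],[0,0,0]],"grip":[0.65,0.5,0.4,0.4,0.4,0.4,0.4,0.4,0.4,0.4]}' && python3 -m pendant '{"linear":[[0,0,0],[0,0,0],[0,0,0],[0,0,0],[0,0,0],[0,0,0],[0,0,0],[0,0,0],[0,0,0],[0,0,0]],"rotation":[[0,0,0],[0,0,0],[0,0,0],[0,0,0],[0,0,0],[0,0,0],[0,0,0],[0,0,0],[0,0,0],[0,0,0]],"grip":[0.4,0.4,0.4,0.4,0.4,0.4,0.4,0.4,0.4,0.4]}'
cat >> gk.py <<'E'
def rows(im):
    g=cv2.cvtColor(im,cv2.COLOR_BGR2GRAY).astype(float);H=cv2.cvtColor(im,cv2.COLOR_BGR2HSV)
    m=((H[...,0]>15)&(H[...,0]<32)&(H[...,1]>120)&(H[...,2]>90)).astype(np.uint8);k,l,st,ce=cv2.connectedComponentsWithStats(m);k=1+np.argmax(st[1:,4])
    u=int(st[k,0]+st[k,2]/2); out=[]
    for uu in range(u-4,u+5):
        col=g[225:275,uu]; i=np.argmax(col<100); a,b=col[i-1],col[i]; out.append(225+i-1+(a-100)/(a-b) if a>b else np.nan)
    return u,np.nanmedian(out).round(2),st[k,:4]
E
python3 -c "
from gk import *
gauge();gauge();knob();grab('wrist','k7.png');print(rows(cv2.imread('pics/k7.png')))"
```

```text
time: 29.32
tool_pos: [0.6586, -0.1778, 0.264]
tool_rot: [-0.416, 0.572, -0.571, 0.416]
contact_force: [0.6, -0.1, -0.2]
gripper_width: 0.282
time: 30.15
tool_pos: [0.6586, -0.1738, 0.2641]
tool_rot: [-0.416, 0.572, -0.571, 0.416]
contact_force: [0.0, 0.2, 0.5]
gripper_width: 0.599
time: 30.98
tool_pos: [0.6586, -0.1738, 0.2641]
tool_rot: [-0.416, 0.572, -0.571, 0.416]
contact_force: [0.0, 0.1, -0.2]
gripper_width: 0.603
tip scene ([179.97, 158.15], 68) side ([291.44, 235.07], 43) tare scene ([285.46, 228.02], 91) side ([256.51, 139.13], 45)
tip scene ([180.04, 158.19], 67) side ([291.48, 235.0], 44) tare scene ([285.43, 227.96], 90) side ([256.43, 139.11], 46)
poise y [ 0.6115 -0.1742  0.2652] [ 235  288   47   46 1379] tcp [ 0.6586 -0.1738  0.2641] t 31.2333
(258, np.float64(260.11), array([235, 288,  47,  46], dtype=int32))
```

All gauges now sit near level: scene +0.004, side +0.012, wrist +0.004 rad. Retreating straight back, then a last check.

```bash
python3 -m pendant '{"linear":[[0,0.2,-0.5],[0,0.3,-1],[0,0.5,-1.6],[0,0.7,-2.2],[0,0.9,-2.9],[0,1.2,-3.6],[0,1.4,-4.3],[0,1.6,-5],[0,1.8,-5.7],[0,2,-6.3]],"rotation":[[0,0,0],[0,0,0],[0,0,0],[0,0,0],[0,0,0],[0,0,0],[0,0,0],[0,0,0],[0,0,0],[0,0,0]],"grip":[0.4,0.4,0.4,0.4,0.4,0.4,0.4,0.4,0.4,0.4]}' && python3 -m pendant '{"linear":[[0,0,0],[0,0,0],[0,0,0],[0,0,0],[0,0,0],[0,0,0],[0,0,0],[0,0,0],[0,0,0],[0,0,0]],"rotation":[[0,0,0],[0,0,0],[0,0,0],[0,0,0],[0,0,0],[0,0,0],[0,0,0],[0,0,0],[0,0,0],[0,0,0]],"grip":[0.4,0.4,0.4,0.4,0.4,0.4,0.4,0.4,0.4,0.4]}'
python3 - <<'E'
from gk import *
gauge();gauge();im,c=grab('scene');sd,d=grab('side')
print('lid',red(im,(262,225,300,262)),proj(c,(.6225,.066,.173-.063)).round(1),'side',red(sd,(245,160,275,195)),proj(d,(.6225,.066,.173-.063)).round(1))
E
```

```text
time: 32.12
tool_pos: [0.5917, -0.1739, 0.2646]
tool_rot: [-0.416, 0.572, -0.571, 0.416]
contact_force: [0.2, 0.6, -0.2]
gripper_width: 0.602
time: 32.95
tool_pos: [0.5926, -0.1738, 0.2644]
tool_rot: [-0.416, 0.572, -0.571, 0.416]
contact_force: [-0.2, 0.3, 0.3]
gripper_width: 0.598
tip scene ([180.12, 158.21], 68) side ([291.53, 235.12], 43) tare scene ([285.5, 227.83], 88) side ([256.43, 139.11], 46)
tip scene ([180.01, 158.24], 67) side ([291.46, 235.07], 41) tare scene ([285.45, 227.98], 91) side ([256.51, 139.13], 45)
lid ([272.25, 241.13], 174) [271.9 241.2] side ([257.0, 173.14], 14) [259.  178.7]
```

The beam reading is steady, and the scene view puts the lid where a seated bail would hang it. Handing in.

```bash
python3 -c "
from plant import manip
print(manip.job_done())"
```

```text
the job is handed in; nothing more can be done
None
```

The red-lidded pot now hangs by its bail on the balance hook. The poise is set so the beam floats level by itself. I handed the job in at about 33 s of the 72 s allowed; no verdict is reported.

**How it went:**
- **First grip missed:** the open fingertips turned out to sit about 30 mm behind the stated tool point. I reopened the jaws, moved in about 42 mm and gripped the bail legs. The scene view showed the pot had not moved.
- **Hanging:** I inserted the bail a little over 20 mm above the seat and lowered it until the beam swung down to its hook-end stop. Then I let go.
- **Balancing:** I pushed the poise out in four steps.

**Last checks:**
- **Beam:** the cameras put it between about +0.003 and +0.012 rad, against the ±0.033 allowed. Readings were unchanged after the arm backed off, and nothing was touching.
- **Pot:** the scene camera put the lid within 1 px of where a seated bail would hang it. The side camera differed by about 6 px, but it saw only 14 px of the lid, probably because the view was mostly blocked.

**Not confirmed:**
- **Pointer:** I could not read it directly, because a fixed red part nearby hid it from the colour mask. The beam angles come from the tare weight and the knob, scaled between the two beam stops.
- **Other loose things:** I did not re-measure the green pot, glass, torch, bangle, ring or hammer at the end. No contact forces suggested I had touched them.

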